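# Pack the last three goods and print the label

### The arm

A 6-joint arm with a two-finger parallel gripper is mounted at the origin on the work surface. World frame = base frame: x ahead of the robot, y to its left, z up, the work surface at z = 0. Lengths are in m, angles in degrees, forces in N, time in s.
With the tool pointing down it reaches from about 0.3 to 0.75 m from the base axis. Payload 8.5 kg.
Tool frame: the origin (TCP) lies midway between the tips of the shut fingers; the grasp point (between the pads) lies 19 mm behind it (env.grasp_offset is the distance from the TCP to the grasp point, in m); z points along the fingers, y is the line along which they close (so a half turn about z gives the same grasp; the last joint's range is limited). The gripper opens to 85 mm and grips with 20 to 120 N. Pads are 22 mm wide; open, the fingers measure 114 mm over their backs; the gripper's body (76 mm by 85 mm) begins 54 mm behind the grasp point. The pads swing forward as they close: fully open they stand 13 mm farther back than shut.
Start: joints at [60.43, 21.807, 74.336, -0, 83.858, -12.336], TCP at [0.163, 0.525, 0.2] pointing down, gripper open.
Joint ranges: [-178.18, 178.18], [-50.72, 133.34], [12.68, 142.11], [-81.47, 261.47], [9.98, 163.14], [-165.26, 165.26]. Speed limits (degrees/s): [136.94, 136.94, 180, 180, 180, 180].

### API

Orientations are given as a 3x3 rotation matrix whose columns are the frame's x, y, z axes.
In Python, from rig import env gives the robot as it stands.
- The arm moves only by the tool servo_tool, never from a script. Its argument "deltas" is text: rows parted by semicolons, each of 7 numbers parted by spaces: the opening, from 0 (shut) to 1 (fully open), then the shift along the tool's x, y, z in mm, then the turn, a rotation vector about the tool's x, y, z in rad. A call has 1 to 8 rows; each row shifts and turns the commanded pose from where the row before left it, along the tool's axes as they then stand; what a row does not reach is not made up. A row lasts 1/12 s, in which the tool goes at most 41.7 mm and 7.16 degrees, less where a joint would pass 70% of its speed; a pose out of reach is approached as far as the arm can. A call is refused whole if a number of a shift passes 41.7 or a number of a turn 0.125, either way. A call with a gripper value outside its range is refused whole. The fingers move at their own pace and stop on an object; "newtons" is the grip in N (left out, the last holds). Time passes only in rows, so rows that do not move let the fingers close. It gives the time, the measured TCP pose, the force, the opening and the grip force at its end, in the units of the state.
- env.observe(): the state, without advancing time (a new reading comes with each control period).
- env.get_image(name): name is "side" or "top"; returns a dict with "img" (400x640x3 uint8, red, green, blue), "depth" (400x640 float32, m along the optical axis (not along the pixel's ray), 0 where there is no reading), "camera_matrix" (3x3 intrinsics, pixels), "world_to_cam" (4x4, takes a point from world to camera coordinates). Camera axes: x right, y down, z forward; pixel columns grow to the right and rows downward; lengths in m; the calibration is good to about 2 mm. A picture is of the moment at which its call begins.
- env.close_job(): hands the job in; it is judged then, once.
Trained networks look in a picture, given as the dict that the camera call returned (one of the last four; its "shot" number tells which), for a name from the list of things; names that differ only in an ending like _2 or _b are one class to them, and where a whole thing is asked for, a point or a joint stands for the part that bears it (a point fixed in the world has none). Each returns a list of dicts, best first, with "conf" (0 to 1); they miss things now and then, are a little off and sometimes report something else, mostly with a low value. They report only what shows in the picture. A call takes as long as a camera call.
- env.spot_in(name, picture): "bbox" ([centre column, centre row, width, height] in pixels, round what is visible of it).
- env.spot_point(name, picture): "uv" ([column, row] in pixels: a listed point, or the origin of a listed thing).
The state is a dict: "time_s": time; "q": joint angles; "qvel": joint speeds; "joint_efforts": joint torques, N m; "position": TCP position; "tool_rot": TCP orientation; "ft_force": force on the tool from outside, world axes, zero at the start; "wrist_torque": the same for the moment, N m; "grip_width": finger opening in m; "gripper_force": force on a finger pad.
Only numpy, scipy, OpenCV 4.12 (cv2) and the standard library are available. Lean on these libraries where they do the work, as an engineer would, in place of code of your own. Each camera call takes 0.05 s, during which the arm holds its last target. There are 200 camera calls.

### The job

Finish packing the order: stand the bottle, the jar and the tin that are on the desk upright in the crate's three empty cells, one per cell, any in any, setting each down gently without dropping it or tipping it over. Then take the stylus from its stand, press the recessed key on the little label printer fully down with its tip until it bottoms and hold it there for a moment, and put the stylus back in its stand, seated upright. Leave the goods already packed and everything else on the desk where they are.

Things in the scene. Friction and masses are not known exactly. Their poses are not given: they have to be found in the camera images.
- bottle: To be packed, stands on the desk: white round plastic bottle with a black cap, 165 high: body 58 diameter up to 100, sloping shoulder, cap 32 diameter from 126 to 165 up; 0.2-0.45 kg; origin: centre of the underside, z up
- jar: To be packed, stands on the desk: amber glass round jar, straight sided, 105 high, 58 diameter, steel lid of 57 diameter from 83 up; 0.25-0.5 kg; origin: centre of the underside, z up
- tin: To be packed, stands on the desk: bare metal flat-sided tin, 68 (its x) by 44 (its y), 120 high, plus a small black cap of 26 diameter and 14 high at its x=+16; 0.22-0.45 kg; origin: centre of the underside, z up
- crate: grey divided crate, fixed to the desk, 164 (x) by 244 (y) by 79 high; floor and all walls 4 thick; 2 (along x) by 3 (along y) square cells of 76 clear, centres at x=-40/+40, y=-80/0/+80; dividers as high as the rim; origin: centre of the underside, z up
- pad_a: flat cardboard pad, 70 x 70 x 5, fixed centrally on the crate floor in one of the three empty cells (its underside is 4 above the desk), axes parallel to the crate's; origin: centre of the underside, z up
- pad_b: flat cardboard pad, 70 x 70 x 5, fixed centrally on the crate floor in one of the three empty cells (its underside is 4 above the desk), axes parallel to the crate's; origin: centre of the underside, z up
- pad_c: flat cardboard pad, 70 x 70 x 5, fixed centrally on the crate floor in one of the three empty cells (its underside is 4 above the desk), axes parallel to the crate's; origin: centre of the underside, z up
- packed_bottle: Already packed, stands in a crate cell, 4 above the desk; same shape as the bottle; origin: centre of the underside, z up
- packed_jar: Already packed, stands in a crate cell, 4 above the desk; same shape as the jar; origin: centre of the underside, z up
- packed_tin: Already packed, stands in a crate cell, 4 above the desk; same shape as the tin; origin: centre of the underside, z up
- printer: small white label printer, fixed, 150 (x) by 120 (y) by 85 high, front towards its -x; origin: centre of the underside, z up
- key_mouth (a point): centre of the round hole, 22 diameter, in the printer's top face (85 above the desk); the key lies in it
- key_top (a point): centre of the top of the recessed round key, 18 diameter, 8 below the printer's top face when out; moves with the key
- key (a joint): the spring key: 0 out, 0.005 m fully pressed down (about 4 N)
- stand: black stylus stand, fixed, round, 50 high, foot 64 diameter, top 32 diameter with a vertical through hole of 18 diameter; origin: centre of the underside, z up
- stylus: upright stylus tool, 150 long, 0.07 kg: tip 8 diameter up to 22, shank 12 diameter from 30 to 46, collar 28 diameter from 46 to 52, black grip 20 diameter from 52 to 150. Origin at the tip, z along it towards the grip's end. In the stand it hangs upright with the collar on the stand's top, its tip 4 above the desk
- tape: bystander: brown roll of packing tape lying flat, 100 diameter, 48 high; origin: centre of the underside, z up
- mug: bystander: white mug, 80 diameter, 95 high, handle at its +y; origin: centre of the underside, z up
- cutter: bystander: yellow box cutter lying flat, 107 long along its x (from -53 to +55), 22 wide, 14 high; origin: centre of the underside, z up

How it is judged:
By the outcome, as a careful person would: the job done as asked, in the order asked, and still so for the second after the job is handed in, with the robot touching nothing.
It also fails if it takes over 72 s, if anything falls off the work surface, if the arm or the gripper's body presses on something with over 40 N, if the wrist force passes 120 N, or if a joint passes its speed limit or range.

## Working session

There is one attempt and no reset: what is moved stays moved. The work goes in short steps, Python scripts to look and compute and a tool call to move; the robot and the scene stay as the last step left them, time stands still between calls to the robot, and variables do not carry over. Pictures are saved under pics/ and viewed, at most 10 in all, crops included, and the job is handed in when it is done.

Besides the shell and the picture viewer there is one more tool, called as name(argument=value, ...) on one line, values as JSON. servo_tool: Moves the arm, as the interface text tells. Its arguments: {"type":"object","properties":{"deltas":{"type":"string"},"newtons":{"type":"number"}},"required":["deltas"]}

```bash
mkdir -p pics; ls; python3 - <<'E'
from rig import env
import cv2,numpy as np
o=env.observe(); print({k:np.round(v,3).tolist() for k,v in o.items()}, env.grasp_offset)
for n in ("top","side"):
    p=env.get_image(n); cv2.imwrite(f"pics/{n}0.png",p["img"][:,:,::-1]); np.savez(f"{n}0.npz",**{k:p[k] for k in("img","depth","camera_matrix","world_to_cam")})
    print(n,p["camera_matrix"].tolist(),np.round(p["world_to_cam"],4).tolist())
    for t in "bottle jar tin crate pad_a packed_bottle packed_jar packed_tin printer key_mouth key_top stand stylus tape mug cutter".split():
        a=env.spot_in(t,p) if t not in("key_mouth",) else []; b=env.spot_point(t,p)
        print(t,[(np.round(d["bbox"]).astype(int).tolist(),round(d["conf"],2)) for d in a][:3],[(np.round(d["uv"],1).tolist(),round(d["conf"],2)) for d in b][:3])
print(env.observe()["time_s"])
E
```

```text
pics
{'time_s': 0.0, 'q': [60.43, 21.841, 74.388, 0.002, 83.859, -12.338], 'qvel': [-0.03, 0.05, -0.039, -0.051, 0.008, 0.007], 'joint_efforts': [0.001, -44.847, -23.128, -0.0, 0.005, 0.0], 'position': [0.163, 0.525, 0.199], 'tool_rot': [[-0.955, 0.296, -0.001], [0.296, 0.955, -0.001], [0.0, -0.001, -1.0]], 'ft_force': [0.62, -1.158, 0.133], 'wrist_torque': [-0.025, 0.01, 0.01], 'gripper_force': 0.0, 'grip_width': 0.086} 0.0187
top [[411.2111783779326, 0.0, 319.7095639852097], [0.0, 411.2111783779326, 199.252624901642], [0.0, 0.0, 1.0]] [[-0.012, -0.9999, -0.002, 0.0561], [-0.9948, 0.0122, -0.1011, 0.5291], [0.1011, 0.0007, -0.9949, 0.9595], [0.0, 0.0, 0.0, 1.0]]
bottle [([248, 242, 34, 30], 0.9)] [([250.1, 238.5], 0.57)]
jar [([309, 136, 54, 92], 0.66), ([168, 206, 40, 32], 0.63)] [([407.2, 197.8], 0.69), ([177.3, 205.1], 0.57)]
tin [([224, 168, 40, 33], 0.67)] [([232.8, 171.9], 0.9), ([444.3, 191.3], 0.18)]
crate [([415, 200, 125, 108], 0.69)] [([409.7, 199.1], 0.76), ([295.2, 146.2], 0.29), ([296.2, 147.1], 0.18)]
pad_a [([406, 217, 28, 36], 0.88), ([414, 186, 29, 31], 0.74), ([38
[... 1913 characters left out ...]
]
packed_jar [([422, 286, 42, 40], 0.91)] [([415.9, 322.3], 0.6), ([389.5, 290.1], 0.45)]
packed_tin [] [([449.4, 303.6], 0.75)]
printer [([460, 265, 47, 57], 0.66), ([366, 192, 76, 57], 0.59)] [([365.7, 211.2], 0.69)]
key_mouth [] [([345.1, 179.9], 0.62)]
key_top [] [([366.1, 214.6], 0.59)]
stand [([302, 244, 33, 23], 0.55)] [([300.6, 248.7], 0.72), ([197.1, 216.1], 0.34)]
stylus [([300, 208, 8, 49], 0.67), ([226, 173, 23, 40], 0.49)] []
tape [([281, 162, 36, 27], 0.84)] [([281.6, 169.4], 0.84), ([451.5, 306.0], 0.25)]
mug [([200, 200, 53, 47], 0.71), ([368, 226, 30, 62], 0.31)] [([194.2, 218.7], 0.96), ([388.2, 289.7], 0.23)]
cutter [([308, 218, 29, 24], 0.55)] [([310.5, 220.5], 0.49)]
3.2
```

View pics/top0.png

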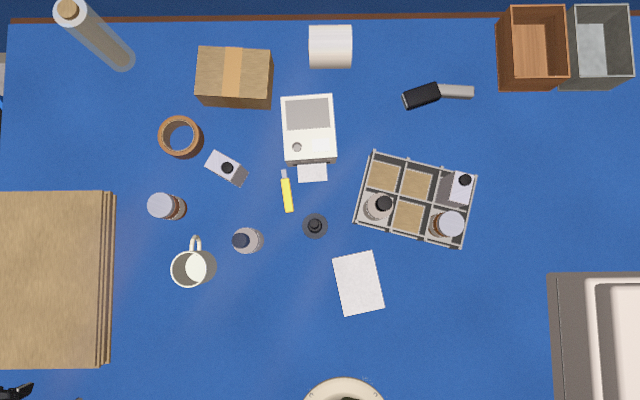

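View pics/side0.png

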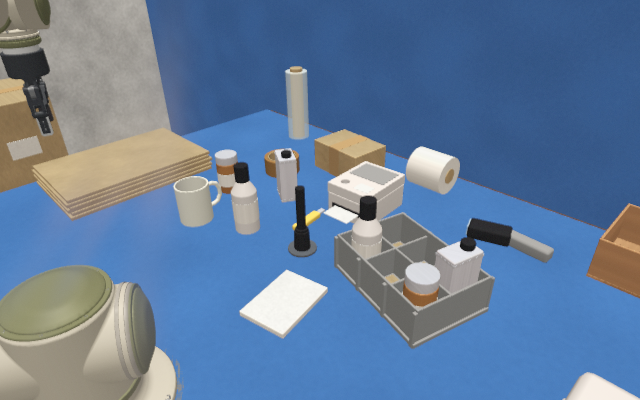

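The top view shows the tin at (226,168), jar at (166,207), bottle at (247,240), stylus at (315,226), and printer key at (297,147). In the crate, centred near (415,200), the pads show at (383,177), (415,185) and (408,217). The side view agrees with this.

```bash
cat > geo.py <<'E'
import numpy as np,cv2
from scipy.optimize import least_squares
def cloud(p):
    d=p["depth"];K=p["camera_matrix"];v,u=np.indices(d.shape)
    c=np.stack([(u-K[0,2])/K[0,0]*d,(v-K[1,2])/K[1,1]*d,d],-1)
    T=np.linalg.inv(p["world_to_cam"]);w=c@T[:3,:3].T+T[:3,3];w[d<=0]=np.nan;return w
def at(p,u,v,z):
    K=p["camera_matrix"];T=np.linalg.inv(p["world_to_cam"]);r=T[:3,:3]@np.linalg.solve(K,[u,v,1]);c=T[:3,3];return c+r*(z-c[2])/r[2]
def proj(p,X):
    c=(p["world_to_cam"]@np.append(X,1))[:3];c=p["camera_matrix"]@c;return c[:2]/c[2]
def circ(P,r=None):
    c0=P[:,:2].mean(0)
    if r: return least_squares(lambda c:np.hypot(*(P[:,:2]-c).T)-r,c0,loss="soft_l1",f_scale=.002).x
    return least_squares(lambda c:np.hypot(*(P[:,:2]-c[:2]).T)-c[2],[*c0,.03],loss="soft_l1",f_scale=.002).x
def rect(P):
    (c,s,a)=cv2.minAreaRect((P[:,:2]*1000).astype(np.float32));return np.round(c,1),np.round(s,1),round(a,1)
E
python3 - <<'E'
from geo import *
t=dict(np.load("top0.npz"));s=dict(np.load("side0.npz"))
wt=cloud(t).reshape(-1,3);ws=cloud(s).reshape(-1,3)
np.set_printoptions(precision=4,suppress=True)
def near(w,c,r,z0,z1):
    return w[(np.hypot(w[:,0]-c[0],w[:,1]-c[1])<r)&(w[:,2]>z0)&(w[:,2]<z1)]
dk=near(wt,(.4,.1),.05,-.03,.03);print("desk",np.median(dk[:,2]),dk[:,2].std(),np.median(near(ws,(.3,.1),.08,-.03,.03)[:,2]))
for n,(u,v),z in [("bottle",(244,241),.165),("jar",(160,205),.105),("tin",(218,163),.12),("stylus",(315,226),.154),("printer",(310,130),.085),("tape",(180,137),.048),("mug",(188,268),.095),("cutter",(287,192),.014)]:
    c=at(t,u,v,z);print(n,c[:2],end=" ")
    for nm,w in(("t",wt),("s",ws)):
        P=near(w,c,.07,.01,.25);
        if len(P)<9:continue
        zt=np.percentile(P[:,2],97);Q=P[P[:,2]>zt-.008];print(nm,len(P),"ztop",round(zt,4),"mean",Q.mean(0)[:2],"mid",(Q.min(0)+Q.max(0))[:2]/2,"ext",np.ptp(Q,0)[:2],end=" | ")
    print()
for nm,w in(("t",wt),("s",ws)):
    P=near(w,at(t,160,205,.105),.05,.02,.08);print("jar body",nm,len(P),circ(P,.029))
    P=near(w,at(t,244,241,.165),.06,.02,.095);print("bottle body",nm,len(P),circ(P,.029))
    P=near(w,at(t,218,163,.12),.06,.108,.125);print("tin top",nm,len(P),rect(P))
    P=near(w,at(t,218,163,.12),.06,.128,.145);print("tin cap",nm,len(P),P.mean(0) if len(P) else 0)
    P=near(w,at(t,310,130,.085),.12,.079,.091);print("printer",nm,len(P),rect(P))
    c=at(t,415,200,.079);P=near(w,c,.17,.071,.086);print("crate",nm,len(P),c,rect(P))
    c=at(t,315,226,.154);P=near(w,c,.06,.08,.15);print("stylus",nm,len(P),circ(P,.01) if len(P)>4 else 0)
for k in [(383,177),(415,185),(408,217)]:
    i=cloud(t)[k[1]-3:k[1]+4,k[0]-3:k[0]+4].reshape(-1,3);print("pad",np.nanmedian(i,0))
# enlarged crops
a=cv2.resize(t["img"][110:265,140:340],None,fx=4,fy=4,interpolation=cv2.INTER_CUBIC)[:600]
b=cv2.resize(t["img"][145:255,345:485],None,fx=5,fy=5,interpolation=cv2.INTER_CUBIC)
cv2.imwrite("pics/cA.png",a[:,:,::-1]);cv2.imwrite("pics/cB.png",b[:,:,::-1])
E
```

```text
desk 0.00018712270186749258 0.0019920307960577597 0.0003569654537947109
bottle [0.432  0.2051] t 665 ztop 0.167 mean [0.4337 0.2157] mid [0.4341 0.2166] ext [0.0285 0.0313] | s 1471 ztop 0.1652 mean [0.4297 0.2099] mid [0.4319 0.2119] ext [0.0292 0.0332] | 
jar [0.5134 0.4021] t 850 ztop 0.1078 mean [0.5136 0.4036] mid [0.5137 0.4037] ext [0.0538 0.0557] | s 713 ztop 0.1066 mean [0.5095 0.3976] mid [0.5119 0.4026] ext [0.0558 0.0624] | 
tin [0.6029 0.2716] t 845 ztop 0.1353 mean [0.5905 0.2502] mid [0.5907 0.2499] ext [0.0244 0.0236] | s 957 ztop 0.1339 mean [0.587  0.2456] mid [0.5897 0.2478] ext [0.0276 0.0246] | 
stylus [0.4612 0.06  ] t 171 ztop 0.156 mean [0.4671 0.0635] mid [0.4675 0.0631] ext [0.0167 0.0187] | s 734 ztop 0.1542 mean [0.4642 0.059 ] mid [0.4656 0.0611] ext [0.0184 0.0186] | 
printer [0.6839 0.07  ] t 2746 ztop 0.0889 mean [0.6848 0.0718] mid [0.6852 0.0737] ext [0.1372 0.1215] | s 1941 ztop 0.0877 mean [0.6813 0.0676] mid [0.6842 0.0728] ext [0.1379 0.1247] | 
tape [0.6809 0.3811] t 1040 ztop 0.0508 mean [0.6845 0.3867] mid [0.6856 0.3866] ext [0.1001 0.0993] |
[... 553 characters left out ...]
]), array([69.3, 44.3]), 59.4)
tin cap t 113 [0.5905 0.2502 0.1338]
printer t 3289 (array([692.4,  74.7]), array([151.3, 120. ]), 3.6)
crate t 992 [ 0.5201 -0.1666  0.079 ] (array([ 524.4, -170. ]), array([246.5, 176.1]), 74.8)
stylus t 9 [0.4675 0.0636]
jar body s 341 [0.5135 0.4041]
bottle body s 733 [0.433  0.2153]
tin top s 215 (array([597.3, 262.8]), array([73.3, 43.9]), 60.5)
tin cap s 56 [0.5872 0.246  0.133 ]
printer s 1577 (array([691.4,  73.6]), array([154.9, 123.6]), 4.7)
crate s 2173 [ 0.5201 -0.1666  0.079 ] (array([ 523.4, -171.5]), array([248. , 176.8]), 74.9)
stylus s 273 [0.4673 0.0628]
pad [ 0.5844 -0.1063  0.0095]
pad [ 0.5638 -0.1842  0.0089]
pad [ 0.4855 -0.1644  0.0089]
```

View pics/cA.png

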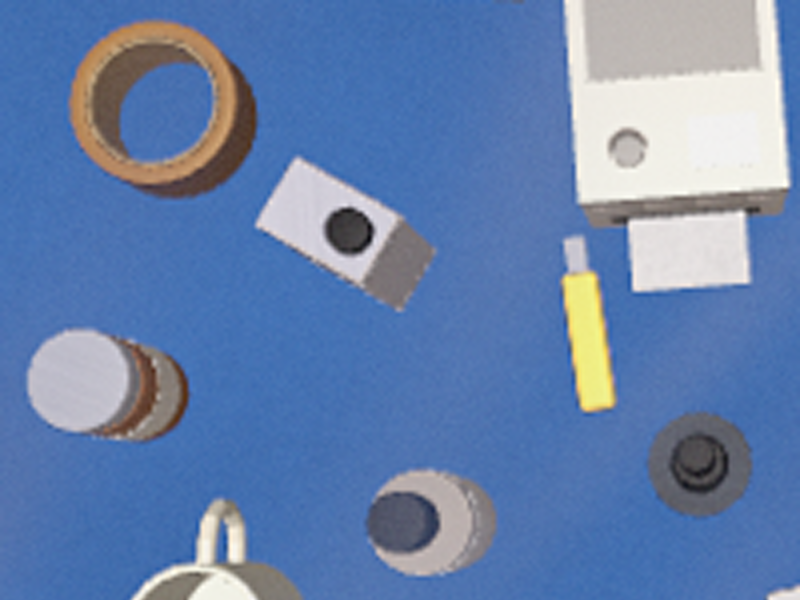

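View pics/cB.png

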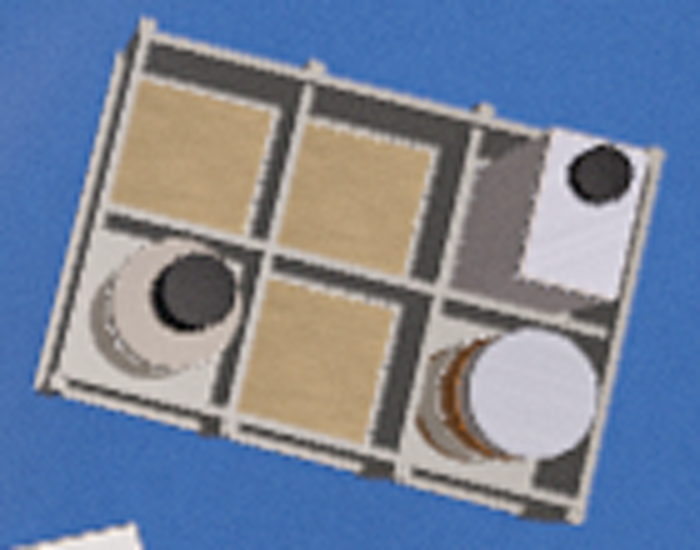

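The crops show the tin's cap towards the lower right and the key at crop (628,148). The three cardboard cells are at the upper left, upper middle and lower middle of the crate. Next I'll refine the crate and key poses from the saved images.

```bash
cat > mv.py <<'E'
# usage: python3 mv.py x y z closing_deg|- : tool-frame displacement from measured pose
import sys,numpy as np
from rig import env
o=env.observe();p=np.array(o["position"]);R=np.array(o["tool_rot"]);ca=np.degrees(np.arctan2(R[1,1],R[0,1]))
print("t",round(o["time_s"],2),"pos",np.round(p*1000,1),"closing",round(ca,2),"tilt",np.round(R[:2,2],4),"w",round(o["grip_width"]*1000,1),"F",np.round(o["ft_force"],1),"q",np.round(o["q"],0))
for a in sys.argv[1:]:
    x,y,z,c=a.split(","); t=np.array([float(x),float(y),float(z)])
    d=R.T@(t-p*1000);print(a,"-> tool mm",np.round(d,1),end=" ")
    if c!="-": print("turn z rad",round(-np.radians((float(c)-ca+90)%180-90),4),end="")
    print()
    p=t/1000
    if c!="-":
        b=np.radians(ca+(float(c)-ca+90)%180-90);y_=np.array([np.cos(b),np.sin(b),0]);R=np.stack([np.cross(y_,[0,0,-1]),y_,[0,0,-1]],1);ca=np.degrees(b)
E
python3 - <<'E'
from geo import *
np.set_printoptions(precision=4,suppress=True)
t=dict(np.load("top0.npz"));s=dict(np.load("side0.npz"))
for p,n in((t,"t"),(s,"s")):
    w=cloud(p);h=cv2.cvtColor(p["img"],cv2.COLOR_RGB2HSV)
    m=((h[...,0]>8)&(h[...,0]<28)&(h[...,1]>60)&(w[...,2]<.02)&(np.hypot(w[...,0]-.524,w[...,1]+.171)<.12)).astype(np.uint8)
    k,l,st,ce=cv2.connectedComponentsWithStats(m)
    for i in range(1,k):
        if st[i,4]>40:
            v,u=np.nonzero(l==i);P=np.array([at(p,a,b,.009) for a,b in zip(u,v)]);print(n,"pad",st[i,4],rect(P),np.nanmedian(w[l==i],0))
    # rim template fit
    W=w.reshape(-1,3);P=W[(np.hypot(W[:,0]-.524,W[:,1]+.171)<.155)&(abs(W[:,2]-.079)<.006)][:,:2]
    def res(q):
        c,si=np.cos(q[2]),np.sin(q[2]);d=P-q[:2];x=d[:,0]*c+d[:,1]*si;y=-d[:,0]*si+d[:,1]*c
        dx=np.min([abs(x-a) for a in(-.08,0,.08)],0);dy=np.min([abs(y-a) for a in(-.12,-.04,.04,.12)],0);return np.minimum(np.minimum(dx,dy),.006)
    best=min((least_squares(res,[.524+a,-.171+b,np.radians(-15.2)]) for a in(-.006,-.003,0,.003,.006) for b in(-.006,-.003,0,.003,.006)),key=lambda r:r.cost)
    q=best.x;print(n,"crate",q[:2],np.degrees(q[2]),best.cost,len(P))
    c,si=np.cos(q[2]),np.sin(q[2]);print([ (q[:2]+[c*a-si*b,si*a+c*b]).round(4).tolist() for a,b in((.04,.08),(.04,0),(-.04,0))])
# key
g=t["img"][138:158,288:308].mean(2).round().astype(int);print(g)
print("key t",at(t,297,147,.085),at(t,297,147,.077),"s",at(s,345.1,179.9,.085))
w=cloud(t)[140:156,288:306,2]*1000;print(np.nan_to_num(w).round().astype(int))
g=s["img"][172:190,334:358].mean(2).round().astype(int);print(g)
E
python3 mv.py 513.8,404.5,199,74.8 513.8,404.5,70,-
```

```text
t pad 630 (array([ 587.2, -106.1]), array([66.2, 61.7]), 75.0) [ 0.5847 -0.108   0.0093]
t pad 629 (array([ 565.5, -185. ]), array([62.3, 61.5]), 75.0) [ 0.566  -0.1849  0.0092]
t pad 688 (array([ 486.5, -163.6]), array([62.4, 65.3]), 75.1) [ 0.4858 -0.1635  0.009 ]
t crate [ 0.5241 -0.1697] -15.226565765212424 0.002848453288608857 900
[[0.5837, -0.103], [0.5627, -0.1802], [0.4855, -0.1592]]
s pad 55 (array([ 515.2, -143.6]), array([17.7, 17.3]), 72.2) [ 0.515  -0.1437  0.0091]
s crate [ 0.5228 -0.1721] -15.151521167262084 0.011455292717855043 1805
[[0.5823, -0.1054], [0.5614, -0.1826], [0.4842, -0.1617]]
[[235 233 234 233 234 234 235 234 234 236 236 235 236 236 235 236 237 236
  236 237]
 [234 235 235 235 235 235 235 236 235 236 237 235 236 236 236 237 235 237
  237 236]
 [234 233 235 235 234 235 236 237 237 238 237 237 237 236 236 236 236 236
  236 237]
 [235 234 234 235 236 237 237 231 229 228 232 236 237 237 236 236 235 237
  238 238]
 [235 234 235 236 238 233 218 171 155 158 182 215 234 237 237 236 237 237
  237 236]
 [234 235 236 237 234 201 135 120 130 133 121 127 204 233 237 
[... 3560 characters left out ...]
42 242 242 242 242 242 242 242
  242 242 242 242 243 245]
 [160 161 171 189 209 220 232 242 242 242 242 242 242 241 241 242 242 242
  242 242 242 244 245 246]
 [159 160 160 161 169 178 189 210 232 242 242 242 242 242 242 242 242 242
  241 237 245 245 246 245]
 [161 159 160 160 159 161 161 171 189 209 220 232 242 242 242 242 242 242
  241 240 244 245 246 246]
 [159 161 160 159 161 160 160 160 161 169 179 189 211 232 242 242 242 242
  242 242 242 242 236 232]]
t 3.2 pos [162.9 525.3 199.7] closing 72.77 tilt [-0. -0.] w 85.6 F [-0.4 -0.7  0. ] q [ 60.  22.  74.   0.  84. -12.]
513.8,404.5,199,74.8 -> tool mm [-370.9  -11.4    0.7] turn z rad -0.0355
513.8,404.5,70,- -> tool mm [  0.   0. 129.]
```

servo_tool(deltas="1 -27 -1 0 0 0 0;1 -27 -1 0 0 0 0;1 -27 -1 0 0 0 0;1 -27 -1 0 0 0 0;1 -27 -1 0 0 0 0;1 -27 -1 0 0 0 0;1 -27 -1 0 0 0 0;1 -27 -1 0 0 0 0", newtons=40)

```text
time_s: 3.87
position: [0.3681, 0.453, 0.1998]
tool_rot: [[-0.955, 0.296, 0.0], [0.296, 0.955, 0.0], [-0.0, 0.0, -1.0]]
ft_force: [0.0, 0.3, -0.3]
grip_width: 0.0853
gripper_force: 0.0
```

servo_tool(deltas="1 -27 -1 0 0 0 0;1 -27 -1 0 0 0 0;1 -27 -1 0 0 0 0;1 -27 0 0 0 0 0;1 -27 0 0 0 0 0;1 -21 0 0 0 0 -0.035;1 0 0 0 0 0 0;1 0 0 0 0 0 0")

```text
time_s: 4.53
position: [0.5155, 0.4041, 0.1991]
tool_rot: [[-0.964, 0.264, -0.001], [0.264, 0.964, -0.0], [0.001, -0.0, -1.0]]
ft_force: [-0.5, 0.8, -0.6]
grip_width: 0.0855
gripper_force: 0.0
```

```bash
python3 mv.py 513,404,199,74.8 513,404,70,-
```

```text
t 4.53 pos [515.5 404.1 199.1] closing 74.67 tilt [-0.0009 -0.0003] w 85.5 F [-0.5  0.8 -0.6] q [ 28.  33.  56.   0.  92. -47.]
513,404,199,74.8 -> tool mm [ 2.3 -0.8  0.1] turn z rad -0.0023
513,404,70,- -> tool mm [  0.   0. 129.]
```

servo_tool(deltas="1 2 -1 20 0 0 0;1 0 0 25 0 0 0;1 0 0 25 0 0 0;1 0 0 25 0 0 0;1 0 0 20 0 0 0;1 0 0 14 0 0 0;1 0 0 0 0 0 0;1 0 0 0 0 0 0")

```text
time_s: 5.2
position: [0.5118, 0.4047, 0.071]
tool_rot: [[-0.965, 0.262, -0.001], [0.262, 0.965, -0.0], [0.001, -0.0, -1.0]]
ft_force: [1.0, 1.0, -0.4]
grip_width: 0.0853
gripper_force: 0.0
```

servo_tool(deltas="0 0 0 0 0 0 0;0 0 0 0 0 0 0;0 0 0 0 0 0 0;0 0 0 0 0 0 0;0 0 0 0 0 0 0;0 0 0 0 0 0 0;0 0 0 0 0 0 0;0 0 0 0 0 0 0")

```text
time_s: 5.87
position: [0.5169, 0.4039, 0.0805]
tool_rot: [[-0.965, 0.263, 0.015], [0.263, 0.965, 0.003], [-0.013, 0.007, -1.0]]
ft_force: [-5.4, -13.1, 49.5]
grip_width: -0.0001
gripper_force: 24.6
```

```bash
python3 mv.py 513,404,220,- 562,-181.4,220,- 562,-181.4,81,-
```

```text
t 5.87 pos [516.9 403.9  80.5] closing 74.73 tilt [0.0146 0.0033] w -0.1 F [ -5.4 -13.1  49.5] q [ 28.  38.  67.  -0.  75. -47.]
513,404,220,- -> tool mm [ 2.000e+00  1.000e-01 -1.395e+02] 
562,-181.4,220,- -> tool mm [-201.4 -551.8   -1.2] 
562,-181.4,81,- -> tool mm [  1.8  -1.  139. ]
```

```bash
python3 - <<'E'
from rig import env
from geo import *
i=[]
for n in("top","side"):
    p=env.get_image(n);c=(100,120) if n=="top" else (150,110)
    np.savez(f"{n}1.npz",**{k:p[k] for k in("img","depth","camera_matrix","world_to_cam")})
    print(n,proj(p,[.5169,.4039,.08]))
    x,y=c;i.append(cv2.resize(p["img"][y:y+150,x:x+200],None,fx=2,fy=2,interpolation=cv2.INTER_CUBIC))
cv2.imwrite("pics/j1.png",np.hstack(i)[:,:,::-1])
E
```

```text
top [163.5474747  204.42606299]
side [227.5535052  161.66660418]
```

View pics/j1.png

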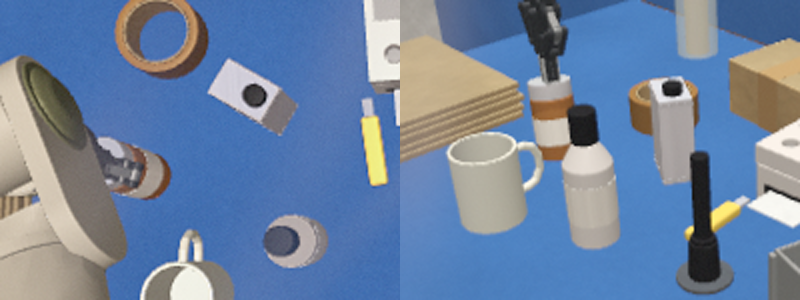

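```bash
python3 - <<'E'
from geo import *
np.set_printoptions(precision=4,suppress=True,linewidth=200)
s=dict(np.load("side1.npz"));t=dict(np.load("top1.npz"))
w=cloud(s)
for v in range(122,195,3):
    print(v,[ (u,*(w[v,u]*1000).round().astype(int)) if np.isfinite(w[v,u,0]) else None for u in range(217,238,4)])
W=cloud(t).reshape(-1,3);P=W[(np.hypot(W[:,0]-.513,W[:,1]-.404)<.05)&(W[:,2]>.02)];print(np.histogram(P[:,2],bins=np.arange(.02,.3,.01)))
Q=P[abs(P[:,2]-.106)<.005];print("lid t",len(Q),circ(Q),Q.min(0),Q.max(0))
W=w.reshape(-1,3);P=W[(np.hypot(W[:,0]-.513,W[:,1]-.404)<.05)&(W[:,2]>.02)&(W[:,2]<.08)];print("body s",circ(P,.029))
E
```

```text
122 [(217, np.int64(494), np.int64(390), np.int64(200)), (221, np.int64(497), np.int64(377), np.int64(203)), (225, np.int64(497), np.int64(358), np.int64(207)), (229, np.int64(504), np.int64(353), np.int64(207)), (233, np.int64(817), np.int64(823), np.int64(1)), (237, np.int64(827), np.int64(812), np.int64(1))]
125 [(217, np.int64(493), np.int64(390), np.int64(193)), (221, np.int64(500), np.int64(384), np.int64(192)), (225, np.int64(491), np.int64(351), np.int64(203)), (229, np.int64(499), np.int64(346), np.int64(202)), (233, np.int64(508), np.int64(343), np.int64(201)), (237, np.int64(806), np.int64(782), np.int64(3))]
128 [(217, np.int64(493), np.int64(392), np.int64(184)), (221, np.int64(504), np.int64(392), np.int64(181)), (225, np.int64(488), np.int64(348), np.int64(197)), (229, np.int64(499), np.int64(348), np.int64(194)), (233, np.int64(509), np.int64(345), np.int64(192)), (237, np.int64(792), np.int64(763), np.int64(0))]
131 [(217, np.int64(505), np.int64(415), np.int64(167)), (221, np.int64(503), np.int64(393), np.int64(173)), (225, np.int64(492), np.int64(356), np.int64(186
[... 6355 characters left out ...]
217, np.int64(470), np.int64(402), np.int64(1)), (221, np.int64(444), np.int64(335), np.int64(39)), (225, np.int64(489), np.int64(392), np.int64(-2)), (229, np.int64(492), np.int64(377), np.int64(2)), (233, np.int64(406), np.int64(216), np.int64(102)), (237, np.int64(409), np.int64(205), np.int64(105))]
(array([47, 50, 59, 56, 67, 32, 36, 36, 77, 39,  0,  2,  0,  1, 14, 14, 11, 24, 13, 39, 37, 20, 30, 24,  1,  0,  0]), array([0.02, 0.03, 0.04, 0.05, 0.06, 0.07, 0.08, 0.09, 0.1 , 0.11, 0.12, 0.13, 0.14, 0.15, 0.16, 0.17, 0.18, 0.19, 0.2 , 0.21, 0.22, 0.23, 0.24, 0.25, 0.26, 0.27, 0.28, 0.29]))
lid t 93 [0.5197 0.4236 0.0258] [0.4958 0.3948 0.1016] [0.5495 0.4291 0.1108]
body s [0.5172 0.4122]
```

```bash
python3 - <<'E'
from geo import *
np.set_printoptions(precision=4,suppress=True,linewidth=200)
s=dict(np.load("side0.npz"));w=cloud(s)
W=w[60:150,5:90].reshape(-1,3);P=W[(np.hypot(W[:,0]-.163,W[:,1]-.525)<.08)&(W[:,2]>.1)]
print(len(P),np.sort(P[:,2])[:10]);L=P[P[:,2]<np.sort(P[:,2])[20]+.0];print(L)
print(proj(s,[.163,.525,.199]),proj(s,[.163,.525,.212]))
s1=dict(np.load("side1.npz"))
a=cv2.resize(s["img"][80:160,0:100],None,fx=4,fy=4);b=cv2.resize(s1["img"][110:190,190:290],None,fx=4,fy=4)
cv2.imwrite("pics/cmp.png",np.hstack([a,b])[:,:,::-1])
E
```

```text
1851 [0.2453 0.2454 0.2454 0.2457 0.246  0.246  0.2463 0.2463 0.2463 0.2464]
[[0.1852 0.5686 0.2464]
 [0.1782 0.566  0.2466]
 [0.1799 0.5652 0.2464]
 [0.1816 0.5637 0.2463]
 [0.1518 0.4775 0.2479]
 [0.155  0.4757 0.2474]
 [0.1387 0.4856 0.2473]
 [0.143  0.4809 0.2473]
 [0.1445 0.4791 0.2474]
 [0.146  0.4782 0.2472]
 [0.1473 0.4759 0.2474]
 [0.1491 0.4759 0.2469]
 [0.1509 0.4761 0.2463]
 [0.1525 0.4754 0.246 ]
 [0.1542 0.4749 0.2457]
 [0.1391 0.4818 0.246 ]
 [0.1404 0.4795 0.2463]
 [0.1424 0.4808 0.2454]
 [0.1438 0.479  0.2454]
 [0.1453 0.4778 0.2453]]
[ 55.648  146.8308] [ 53.7635 141.3576]
```

View pics/cmp.png

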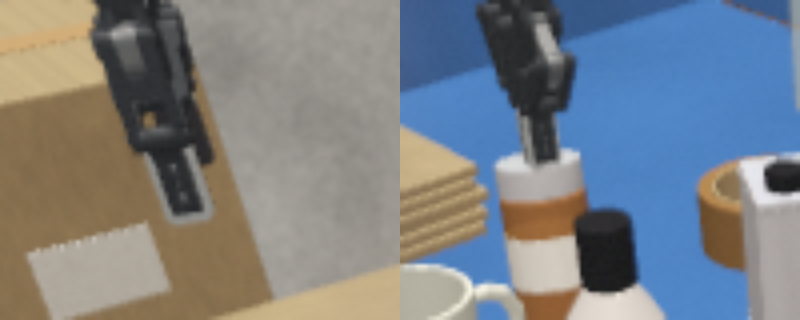

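The fingers shut on top of the lid. The picture shows the tips at (540,160), about 30 mm higher than the stated TCP, and the jar leaning a little. I'll back off slowly and measure again.

servo_tool(deltas="0 0 0 -5 0 0 0;0 0 0 -4 0 0 0;0 0 0 -3 0 0 0;0 0 0 -2 0 0 0;0 0 0 -2 0 0 0;0 0 0 -2 0 0 0;0 0 0 -2 0 0 0;0 0 0 -2 0 0 0")

```text
time_s: 6.63
position: [0.5127, 0.4041, 0.0926]
tool_rot: [[-0.965, 0.263, -0.0], [0.263, 0.965, -0.0], [0.0, -0.0, -1.0]]
ft_force: [0.8, -0.7, -0.4]
grip_width: 0.0001
gripper_force: 0.0
```

servo_tool(deltas="0 0 0 -2 0 0 0;0 0 0 -2 0 0 0;0 0 0 -2 0 0 0;0 0 0 -5 0 0 0;0 0 0 -15 0 0 0;0 0 0 -30 0 0 0;0 0 0 -20 0 0 0;0 0 0 0 0 0 0")

```text
time_s: 7.3
position: [0.5144, 0.405, 0.174]
tool_rot: [[-0.965, 0.263, 0.008], [0.263, 0.965, 0.004], [-0.006, 0.006, -1.0]]
ft_force: [0.4, -0.1, 0.2]
grip_width: -0.0003
gripper_force: 0.0
```

```bash
python3 mv.py; python3 - <<'E'
from rig import env
from geo import *
np.set_printoptions(precision=4,suppress=True,linewidth=200)
o=env.observe();print(o["position"])
p=env.get_image("side");w=cloud(p);W=w.reshape(-1,3)
t=np.array(o["position"])
f=W[(np.hypot(W[:,0]-t[0],W[:,1]-t[1])<.03)&(W[:,2]>.13)];z=np.sort(f[:,2]);print("tip z",z[:12],"TCP",t,f[f[:,2]<z[0]+.012].mean(0))
for a,b in((.015,.04),(.04,.065),(.065,.08),(.088,.1)):
    P=W[(np.hypot(W[:,0]-.513,W[:,1]-.404)<.06)&(W[:,2]>a)&(W[:,2]<b)];print("jar s",a,len(P),circ(P,.029))
p2=env.get_image("top");W=cloud(p2).reshape(-1,3);P=W[(np.hypot(W[:,0]-.513,W[:,1]-.404)<.06)&(abs(W[:,2]-.106)<.006)];print("lid t",len(P),(P.min(0)+P.max(0))/2,np.ptp(P,0))
i=np.hstack([cv2.resize(p["img"][90:210,180:280],None,fx=4,fy=4),cv2.resize(p2["img"][150:270,100:200],None,fx=4,fy=4)]);cv2.imwrite("pics/j2.png",i[:,:,::-1])
E
```

```text
t 7.3 pos [514.4 405.  174. ] closing 74.78 tilt [0.0076 0.004 ] w -0.3 F [ 0.4 -0.1  0.2] q [ 28.  33.  59.  -0.  87. -47.]
[0.5144 0.405  0.174 ]
tip z [0.2058 0.2065 0.2065 0.2075 0.2079 0.2086 0.2089 0.2093 0.2094 0.2096 0.2099 0.2101] TCP [0.5144 0.405  0.174 ] [0.5091 0.3989 0.2124]
jar s 0.015 121 [0.5133 0.4039]
jar s 0.04 150 [0.5136 0.4038]
jar s 0.065 88 [0.5142 0.4035]
jar s 0.088 90 [0.514  0.4046]
lid t 463 [0.5136 0.4014 0.105 ] [0.0538 0.0502 0.0089]
```

View pics/j2.png

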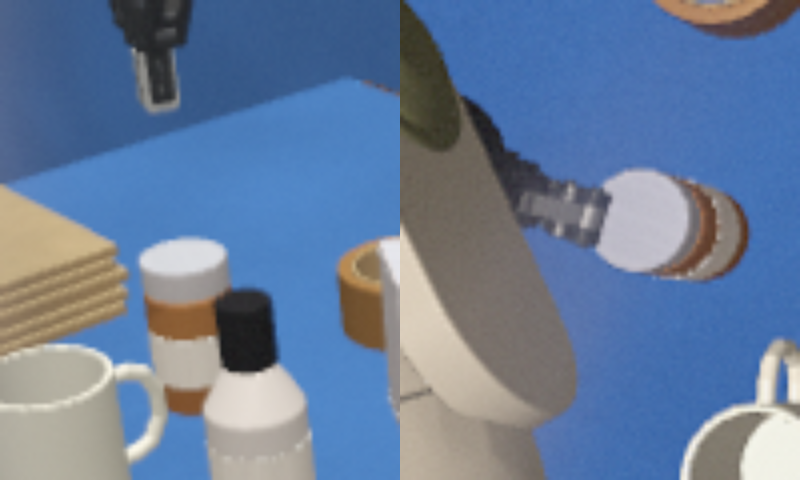

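The jar is upright again (lid at (185,250) in the crop) and the shut tips sit about 31 mm above the TCP. I'll use that offset from here and retry the grasp.

servo_tool(deltas="1 0 0 0 0 0 0;1 0 0 0 0 0 0;1 0 0 10 0 0 0;1 0 0 20 0 0 0;1 0 0 30 0 0 0;1 0 0 30 0 0 0;1 0 0 25 0 0 0;1 0 0 15 0 0 0")

```text
time_s: 8.07
position: [0.511, 0.4031, 0.0342]
tool_rot: [[-0.965, 0.263, -0.005], [0.263, 0.965, -0.003], [0.004, -0.004, -1.0]]
ft_force: [-0.6, 0.6, -0.6]
grip_width: 0.0856
gripper_force: 0.0
```

servo_tool(deltas="1 0 0 3 0 0 0;1 0 0 0 0 0 0")

```text
time_s: 8.23
position: [0.512, 0.4037, 0.034]
tool_rot: [[-0.965, 0.263, -0.003], [0.263, 0.965, -0.001], [0.002, -0.002, -1.0]]
ft_force: [0.5, -0.2, 0.2]
grip_width: 0.0859
gripper_force: 0.0
```

servo_tool(deltas="0.6 0 0 0 0 0 0;0 0 0 0 0 0 0;0 0 0 0 0 0 0;0 0 0 0 0 0 0;0 0 0 0 0 0 0;0 0 0 0 0 0 0", newtons=40)

```text
time_s: 8.73
position: [0.5134, 0.4043, 0.0372]
tool_rot: [[-0.965, 0.263, 0.002], [0.263, 0.965, 0.001], [-0.002, 0.002, -1.0]]
ft_force: [-1.4, -2.0, 5.3]
grip_width: 0.0564
gripper_force: 42.7
```

```bash
python3 mv.py 513.7,404,170,- 562,-181.4,170,- 562,-181.4,50,-
```

```text
t 8.73 pos [513.4 404.3  37.2] closing 74.77 tilt [0.0022 0.001 ] w 56.4 F [-1.4 -2.   5.3] q [ 28.  40.  69.  -0.  70. -47.]
513.7,404,170,- -> tool mm [  -0.6   -0.  -132.8] 
562,-181.4,170,- -> tool mm [-2.004e+02 -5.521e+02 -5.000e-01] 
562,-181.4,50,- -> tool mm [  0.2  -0.2 120. ]
```

servo_tool(deltas="0.85 0 0 0 0 0 0;0.85 0 0 -2 0 0 0;0.85 0 0 -4 0 0 0;0.85 0 0 0 0 0 0;0 0 0 0 0 0 0;0 0 0 0 0 0 0;0 0 0 0 0 0 0;0 0 0 0 0 0 0")

```text
time_s: 9.4
position: [0.5129, 0.4041, 0.0421]
tool_rot: [[-0.965, 0.263, 0.0], [0.263, 0.965, 0.0], [-0.0, 0.0, -1.0]]
ft_force: [-1.9, -1.4, 4.7]
grip_width: 0.0559
gripper_force: 42.3
```

servo_tool(deltas="0 0 0 -4 0 0 0;0 0 0 -10 0 0 0;0 0 0 -20 0 0 0;0 0 0 -28 0 0 0;0 0 0 -28 0 0 0;0 0 0 -20 0 0 0;0 0 0 -10 0 0 0;0 0 0 0 0 0 0", newtons=50)

```text
time_s: 10.07
position: [0.5134, 0.4045, 0.1641]
tool_rot: [[-0.965, 0.263, 0.003], [0.263, 0.965, 0.002], [-0.003, 0.003, -1.0]]
ft_force: [0.8, 0.1, -3.6]
grip_width: 0.0554
gripper_force: 54.2
```

```bash
python3 mv.py 562,-181.4,170,- 562,-181.4,56,-
```

```text
t 10.07 pos [513.4 404.5 164.1] closing 74.78 tilt [0.0035 0.0019] w 55.4 F [ 0.8  0.1 -3.6] q [ 28.  34.  60.   0.  86. -47.]
562,-181.4,170,- -> tool mm [-200.8 -552.6   -6.9] 
562,-181.4,56,- -> tool mm [  0.3  -0.3 114. ]
```

servo_tool(deltas="0 -2 -6 -20 0 0 0;0 -6 -15 -20 0 0 0;0 -11 -30 -20 0 0 0;0 -13 -36 0 0 0 0;0 -13 -36 0 0 0 0;0 -13 -36 0 0 0 0;0 -13 -36 0 0 0 0;0 -13 -36 0 0 0 0")

```text
time_s: 10.73
position: [0.5323, 0.1574, 0.2199]
tool_rot: [[-0.965, 0.262, -0.003], [0.262, 0.965, -0.0], [0.003, -0.001, -1.0]]
ft_force: [0.9, 0.5, -4.2]
grip_width: 0.0559
gripper_force: 54.9
```

servo_tool(deltas="0 -13 -36 0 0 0 0;0 -13 -36 0 0 0 0;0 -13 -36 0 0 0 0;0 -13 -36 0 0 0 0;0 -13 -36 0 0 0 0;0 -13 -36 0 0 0 0;0 -13 -36 0 0 0 0;0 -13 -36 0 0 0 0")

```text
time_s: 11.4
position: [0.5571, -0.1477, 0.2199]
tool_rot: [[-0.965, 0.263, -0.003], [0.263, 0.965, 0.002], [0.003, 0.001, -1.0]]
ft_force: [0.5, -0.2, -2.9]
grip_width: 0.0562
gripper_force: 54.9
```

servo_tool(deltas="0 -9 -25 0 0 0 0;0 -5 -14 0 0 0 0;0 -2 -5 0 0 0 0;0 0 0 0 0 0 0;0 0 0 0 0 0 0")

```text
time_s: 11.82
position: [0.5616, -0.1913, 0.2212]
tool_rot: [[-0.965, 0.262, -0.001], [0.262, 0.965, 0.001], [0.001, 0.001, -1.0]]
ft_force: [-0.7, 0.7, -3.1]
grip_width: 0.0558
gripper_force: 54.8
```

```bash
python3 mv.py 562,-181.4,225,74.8 562,-181.4,56,-
```

```text
t 11.82 pos [ 561.6 -191.3  221.2] closing 74.82 tilt [-0.001   0.0012] w 55.8 F [-0.7  0.7 -3.1] q [ -30.   26.   65.    0.   90. -105.]
562,-181.4,225,74.8 -> tool mm [ 2.2  9.7 -3.8] turn z rad 0.0004
562,-181.4,56,- -> tool mm [  0.   0. 169.]
```

servo_tool(deltas="0 1 6 0 0 0 0;0 1 4 5 0 0 0;0 0 0 15 0 0 0;0 0 0 15 0 0 0;0 0 0 15 0 0 0;0 0 0 15 0 0 0;0 0 0 8 0 0 0;0 0 0 0 0 0 0")

```text
time_s: 12.48
position: [0.5617, -0.181, 0.147]
tool_rot: [[-0.965, 0.261, -0.003], [0.261, 0.965, 0.002], [0.004, 0.001, -1.0]]
ft_force: [-0.4, 1.0, -3.8]
grip_width: 0.0558
gripper_force: 54.8
```

```bash
python3 mv.py 562,-181.4,56,74.8; python3 - <<'E'
from rig import env
from geo import *
np.set_printoptions(precision=4,suppress=True,linewidth=200)
p=env.get_image("side");W=cloud(p).reshape(-1,3);o=env.observe();t=o["position"];b=t[2]-.042
for a,c in((.05,.085),):
    P=W[(np.hypot(W[:,0]-t[0],W[:,1]-t[1])<.05)&(W[:,2]>b+.015)&(W[:,2]<b+.08)];print("jar",len(P),circ(P,.029),P[:,2].min(),P[:,2].max())
p=env.get_image("top");W=cloud(p).reshape(-1,3);P=W[(np.hypot(W[:,0]-t[0],W[:,1]-t[1])<.05)&(W[:,2]>b+.015)&(W[:,2]<b+.08)];print("jar t",len(P),circ(P,.029) if len(P)>5 else 0)
E
```

```text
t 12.48 pos [ 561.7 -181.   147. ] closing 74.84 tilt [-0.0031  0.0018] w 55.8 F [-0.4  1.  -3.8] q [ -29.   28.   73.    0.   79. -104.]
562,-181.4,56,74.8 -> tool mm [-0.7 -0.4 91. ] turn z rad 0.0007
jar 1015 [ 0.5632 -0.1812] 0.12134198854188716 0.18628998982911715
jar t 12 [ 0.5626 -0.1802]
```

servo_tool(deltas="0 0 0 10 0 0 0;0 0 0 15 0 0 0;0 0 0 18 0 0 0;0 0 0 18 0 0 0;0 0 0 15 0 0 0;0 0 0 10 0 0 0;0 0 0 3 0 0 0;0 0 0 0 0 0 0")

```text
time_s: 13.25
position: [0.5624, -0.1825, 0.0594]
tool_rot: [[-0.965, 0.263, -0.0], [0.263, 0.965, 0.0], [0.0, 0.0, -1.0]]
ft_force: [-0.1, -0.1, -3.1]
grip_width: 0.0557
gripper_force: 54.8
```

servo_tool(deltas="0 0 0 1.5 0 0 0;0 0 0 1.5 0 0 0;0 0 0 1 0 0 0;0 0 0 0 0 0 0")

```text
time_s: 13.58
position: [0.5626, -0.1826, 0.056]
tool_rot: [[-0.965, 0.263, 0.001], [0.263, 0.965, -0.0], [-0.001, -0.0, -1.0]]
ft_force: [-0.1, -0.3, -3.9]
grip_width: 0.0561
gripper_force: 54.8
```

servo_tool(deltas="0 0 0 1.5 0 0 0;0 0 0 1 0 0 0;0 0 0 1 0 0 0;0 0 0 0 0 0 0")

```text
time_s: 13.92
position: [0.5623, -0.1825, 0.052]
tool_rot: [[-0.965, 0.263, -0.0], [0.263, 0.965, 0.0], [0.0, 0.0, -1.0]]
ft_force: [-0.3, -0.4, -3.5]
grip_width: 0.0556
gripper_force: 54.8
```

servo_tool(deltas="0 0 0 1 0 0 0;0 0 0 1 0 0 0;0 0 0 0 0 0 0")

```text
time_s: 14.17
position: [0.5628, -0.1827, 0.0512]
tool_rot: [[-0.965, 0.263, 0.001], [0.263, 0.965, -0.001], [-0.001, -0.0, -1.0]]
ft_force: [-1.4, 0.7, 2.3]
grip_width: 0.0558
gripper_force: 55.5
```

servo_tool(deltas="0.74 0 0 0 0 0 0;0.74 0 0 0 0 0 0;0.74 0 0 0 0 0 0;0.74 0 0 -4 0 0 0;0.74 0 0 -8 0 0 0;0.74 0 0 -20 0 0 0;0.8 0 0 -30 0 0 0;0.8 0 0 -35 0 0 0")

```text
time_s: 14.83
position: [0.5618, -0.1821, 0.1479]
tool_rot: [[-0.965, 0.263, -0.002], [0.263, 0.965, 0.001], [0.003, 0.001, -1.0]]
ft_force: [0.4, 0.6, 0.0]
grip_width: 0.0682
gripper_force: 0.0
```

servo_tool(deltas="0.8 0 0 -35 0 0 0;0.8 0 0 -30 0 0 0;0.8 0 0 -5 0 0 0;0.8 0 0 0 0 0 0")

```text
time_s: 15.17
position: [0.5631, -0.1828, 0.22]
tool_rot: [[-0.965, 0.263, 0.005], [0.263, 0.965, -0.003], [-0.005, -0.001, -1.0]]
ft_force: [-0.2, 0.2, -0.4]
grip_width: 0.0682
gripper_force: 0.0
```

```bash
python3 mv.py 433.3,215.7,225,74.8 433.3,215.7,100,- ; python3 - <<'E'
from rig import env
from geo import *
np.set_printoptions(precision=4,suppress=True,linewidth=200)
p=env.get_image("side");W=cloud(p).reshape(-1,3)
P=W[(np.hypot(W[:,0]-.5625,W[:,1]+.182)<.045)&(W[:,2]>.082)&(W[:,2]<.11)];print("jar",len(P),circ(P,.029),P[:,2].max())
P=W[(np.hypot(W[:,0]-.5625,W[:,1]+.182)<.035)&(W[:,2]>.105)&(W[:,2]<.125)];print("lid",len(P),np.median(P,0),np.linalg.lstsq(np.c_[P[:,:2],np.ones(len(P))],P[:,2],rcond=None)[0])
E
```

```text
t 15.17 pos [ 563.1 -182.8  220. ] closing 74.78 tilt [ 0.0046 -0.0026] w 68.2 F [-0.2  0.2 -0.4] q [ -29.   25.   65.   -0.   89. -104.]
433.3,215.7,225,74.8 -> tool mm [229.9 350.4  -6.6] turn z rad -0.0004
433.3,215.7,100,- -> tool mm [  0.   0. 125.] 
jar 368 [ 0.5652 -0.1826] 0.10996231969409381
lid 541 [ 0.5579 -0.1868  0.114 ] [0.0647 0.0347 0.0834]
```

servo_tool(deltas="0.8 8 12 -5 0 0 0;0.8 16 24 0 0 0 0;0.8 22 34 0 0 0 0;0.8 22 34 0 0 0 0;0.8 22 34 0 0 0 0;0.8 22 34 0 0 0 0;0.8 22 34 0 0 0 0;0.8 22 34 0 0 0 0")

```text
time_s: 15.88
position: [0.4728, 0.0922, 0.2211]
tool_rot: [[-0.965, 0.263, -0.003], [0.263, 0.965, 0.0], [0.003, -0.0, -1.0]]
ft_force: [0.8, 0.3, 1.3]
grip_width: 0.0681
gripper_force: 0.0
```

servo_tool(deltas="0.8 22 34 0 0 0 0;0.8 22 34 0 0 0 0;0.8 16 24 0 0 0 0;0.8 10 14 0 0 0 0;0.8 4 4 0 0 0 0;0.8 0 0 10 0 0 0;0.8 0 0 10 0 0 0;0.8 0 0 0 0 0 0")

```text
time_s: 16.55
position: [0.431, 0.2151, 0.1999]
tool_rot: [[-0.965, 0.263, -0.005], [0.263, 0.965, -0.001], [0.004, -0.002, -1.0]]
ft_force: [0.4, 0.2, 0.0]
grip_width: 0.0683
gripper_force: 0.0
```

```bash
python3 mv.py 433.3,215.7,200,74.8 433.3,215.7,100,-
```

```text
t 16.55 pos [431.  215.1 199.9] closing 74.77 tilt [-0.0049 -0.0012] w 68.3 F [0.4 0.2 0. ] q [ 12.  15.  84.  -0.  81. -62.]
433.3,215.7,200,74.8 -> tool mm [-2.1  1.2 -0.1] turn z rad -0.0006
433.3,215.7,100,- -> tool mm [  0.   0. 100.]
```

servo_tool(deltas="0.8 -1 1 10 0 0 0;0.8 0 0 18 0 0 0;0.8 0 0 22 0 0 0;0.8 0 0 22 0 0 0;0.8 0 0 18 0 0 0;0.8 0 0 9 0 0 0;0.8 0 0 1 0 0 0;0.8 0 0 0 0 0 0")

```text
time_s: 17.22
position: [0.4338, 0.2161, 0.1025]
tool_rot: [[-0.965, 0.263, -0.0], [0.263, 0.965, -0.0], [0.0, -0.0, -1.0]]
ft_force: [-0.0, -0.8, 0.7]
grip_width: 0.0678
gripper_force: 0.0
```

servo_tool(deltas="0.5 0 0 0 0 0 0;0 0 0 0 0 0 0;0 0 0 0 0 0 0;0 0 0 0 0 0 0;0 0 0 0 0 0 0;0 0 0 0 0 0 0;0 0 0 0 0 0 0")

```text
time_s: 17.8
position: [0.4342, 0.2162, 0.1032]
tool_rot: [[-0.965, 0.263, 0.002], [0.263, 0.965, -0.0], [-0.002, 0.0, -1.0]]
ft_force: [-0.6, -1.6, 6.4]
grip_width: 0.0306
gripper_force: 49.3
```

servo_tool(deltas="0 0 0 -4 0 0 0;0 0 0 -10 0 0 0;0 0 0 -22 0 0 0;0 0 0 -30 0 0 0;0 0 0 -35 0 0 0;0 -2 -4 -35 0 0 0;0 -5 -12 -30 0 0 0;0 -10 -23 -20 0 0 0", newtons=60)

```text
time_s: 18.47
position: [0.4396, 0.1752, 0.2912]
tool_rot: [[-0.966, 0.26, 0.003], [0.26, 0.966, 0.001], [-0.003, 0.002, -1.0]]
ft_force: [0.9, -0.4, -5.1]
grip_width: 0.0306
gripper_force: 60.1
```

servo_tool(deltas="0 -14 -33 0 0 0 0;0 -14 -33 0 0 0 0;0 -14 -33 0 0 0 0;0 -14 -33 0 0 0 0;0 -14 -33 0 0 0 0;0 -14 -33 0 0 0 0;0 -14 -33 0 0 0 0;0 -13 -32 0 0 0 0")

```text
time_s: 19.13
position: [0.4775, -0.1104, 0.288]
tool_rot: [[-0.965, 0.263, -0.001], [0.263, 0.965, 0.001], [0.001, 0.0, -1.0]]
ft_force: [0.7, 0.6, -4.0]
grip_width: 0.0307
gripper_force: 60.1
```

servo_tool(deltas="0 -10 -25 0 0 0 0;0 -6 -15 0 0 0 0;0 -3 -7 0 0 0 0;0 0 0 0 0 0 0;0 0 0 0 0 0 0")

```text
time_s: 19.55
position: [0.4836, -0.1583, 0.288]
tool_rot: [[-0.965, 0.263, -0.001], [0.263, 0.965, 0.001], [0.001, 0.001, -1.0]]
ft_force: [-0.3, -0.1, -4.6]
grip_width: 0.0304
gripper_force: 60.3
```

```bash
python3 mv.py 484.8,-160.5,286,74.8 484.8,-160.5,118,-;  python3 - <<'E'
from rig import env
from geo import *
np.set_printoptions(precision=4,suppress=True,linewidth=200)
o=env.observe();t=o["position"];b=t[2]-.103
for n in("side","top"):
    p=env.get_image(n);W=cloud(p).reshape(-1,3)
    P=W[(np.hypot(W[:,0]-t[0],W[:,1]-t[1])<.06)&(W[:,2]>b-.02)&(W[:,2]<b+.095)]
    if len(P)>9:
        print(n,len(P),P[:,2].min(),"base est",b)
        for a in(0,.03,.06):
            Q=P[(P[:,2]>b+a+.004)&(P[:,2]<b+a+.034)]
            if len(Q)>5: print(a,len(Q),circ(Q,.029))
E
```

```text
t 19.55 pos [ 483.6 -158.3  288. ] closing 74.78 tilt [-0.0006  0.0009] w 30.4 F [-0.3 -0.1 -4.6] q [ -31.   15.   70.    0.   95. -106.]
484.8,-160.5,286,74.8 -> tool mm [-1.7 -1.8  2. ] turn z rad -0.0004
484.8,-160.5,118,- -> tool mm [  0.   0. 168.] 
side 1850 0.18560497584308416 base est 0.18503048425576857
0 538 [ 0.4831 -0.1585]
0.03 598 [ 0.4827 -0.1586]
0.06 639 [ 0.4831 -0.1582]
top 222 0.18545637950911498 base est 0.18503048425576857
0 69 [ 0.4834 -0.1576]
0.03 71 [ 0.4834 -0.1568]
0.06 75 [ 0.4834 -0.1569]
```

servo_tool(deltas="0 -1.5 -2 8 0 0 0;0 0 0 18 0 0 0;0 0 0 24 0 0 0;0 0 0 24 0 0 0;0 0 0 24 0 0 0;0 0 0 24 0 0 0;0 0 0 20 0 0 0;0 0 0 13 0 0 0")

```text
time_s: 20.32
position: [0.4839, -0.1601, 0.1308]
tool_rot: [[-0.965, 0.262, -0.003], [0.262, 0.965, 0.002], [0.003, 0.001, -1.0]]
ft_force: [0.2, 1.1, -3.4]
grip_width: 0.0304
gripper_force: 60.2
```

servo_tool(deltas="0 0 0 7 0 0 0;0 0 0 4 0 0 0;0 0 0 2 0 0 0;0 0 0 0 0 0 0;0 0 0 0 0 0 0")

```text
time_s: 20.73
position: [0.4851, -0.1615, 0.1209]
tool_rot: [[-0.965, 0.262, 0.001], [0.262, 0.965, -0.001], [-0.001, -0.0, -1.0]]
ft_force: [-0.5, 0.7, -3.6]
grip_width: 0.0306
gripper_force: 60.2
```

servo_tool(deltas="0 0 0 2 0 0 0;0 0 0 2 0 0 0;0 0 0 1.5 0 0 0;0 0 0 1 0 0 0;0 0 0 0 0 0 0")

```text
time_s: 21.15
position: [0.4847, -0.1613, 0.1135]
tool_rot: [[-0.965, 0.263, -0.0], [0.263, 0.965, 0.0], [0.0, 0.0, -1.0]]
ft_force: [-0.7, -0.2, -4.2]
grip_width: 0.0304
gripper_force: 60.2
```

servo_tool(deltas="0 0 0 1 0 0 0;0 0 0 1 0 0 0;0 0 0 0 0 0 0")

```text
time_s: 21.4
position: [0.4851, -0.1616, 0.1123]
tool_rot: [[-0.965, 0.263, 0.001], [0.263, 0.965, -0.001], [-0.001, -0.0, -1.0]]
ft_force: [-0.4, -0.3, 2.4]
grip_width: 0.0301
gripper_force: 60.9
```

servo_tool(deltas="0 0 0 0.5 0 0 0;0 0 0 0.5 0 0 0;0 0 0 0 0 0 0")

```text
time_s: 21.65
position: [0.4854, -0.1618, 0.1122]
tool_rot: [[-0.965, 0.263, 0.003], [0.263, 0.965, -0.002], [-0.003, -0.001, -1.0]]
ft_force: [-3.1, 0.3, 10.8]
grip_width: 0.0302
gripper_force: 61.9
```

servo_tool(deltas="0.6 0 0 0 0 0 0;0.6 0 0 0 0 0 0;0.6 0 0 0 0 0 0;0.6 0 0 -8 0 0 0;0.6 0 0 -20 0 0 0;0.6 0 0 -30 0 0 0.12;0.6 0 0 -35 0 0 0.12;0.6 0 0 -20 0 0 0.12")

```text
time_s: 22.32
position: [0.4854, -0.1617, 0.2277]
tool_rot: [[-0.807, 0.59, 0.004], [0.59, 0.807, -0.002], [-0.004, 0.0, -1.0]]
ft_force: [0.1, 0.5, -0.1]
grip_width: 0.0511
gripper_force: 0.0
```

servo_tool(deltas="0.8 0 0 0 0 0 0.12;0.8 0 0 0 0 0 0.12;0.8 0 0 0 0 0 0.12;0.8 0 0 0 0 0 0.12;0.8 0 0 0 0 0 0.12;0.8 0 0 0 0 0 0.12;0.8 0 0 0 0 0 0.12;0.8 0 0 0 0 0 0.12")

```text
time_s: 22.98
position: [0.4848, -0.1614, 0.2242]
tool_rot: [[0.021, 1.0, 0.0], [1.0, -0.021, -0.0], [-0.0, 0.0, -1.0]]
ft_force: [-0.3, 0.1, 0.0]
grip_width: 0.0683
gripper_force: 0.0
```

servo_tool(deltas="0.8 0 0 0 0 0 0.12;0.8 0 0 0 0 0 0.12;0.8 0 0 0 0 0 0.12;0.8 0 0 0 0 0 0.12;0.8 0 0 0 0 0 0;0.8 0 0 0 0 0 0")

```text
time_s: 23.48
position: [0.4848, -0.1614, 0.2241]
tool_rot: [[0.472, 0.882, 0.0], [0.882, -0.472, -0.0], [0.0, 0.0, -1.0]]
ft_force: [-0.2, 0.5, -0.5]
grip_width: 0.0682
gripper_force: 0.0
```

```bash
python3 mv.py 598,263.5,225,-30.3 598,263.5,48,-; python3 - <<'E'
from rig import env
from geo import *
np.set_printoptions(precision=4,suppress=True,linewidth=200)
p=env.get_image("side");W=cloud(p).reshape(-1,3)
P=W[(np.hypot(W[:,0]-.485,W[:,1]+.16)<.05)&(W[:,2]>.085)&(W[:,2]<.106)];print("bottle",len(P),circ(P,.029))
P=W[(np.hypot(W[:,0]-.485,W[:,1]+.16)<.04)&(W[:,2]>.14)&(W[:,2]<.19)];print("cap",len(P),circ(P,.016),P[:,2].max())
p=env.get_image("top");W=cloud(p).reshape(-1,3);P=W[(np.hypot(W[:,0]-.598,W[:,1]-.263)<.06)&(W[:,2]>.112)&(W[:,2]<.126)];print("tin",len(P),rect(P))
E
```

```text
t 23.48 pos [ 484.8 -161.4  224.1] closing -28.16 tilt [ 0.0003 -0.0001] w 68.2 F [-0.2  0.5 -0.5] q [-32.  17.  78.   0.  85.  -4.]
598,263.5,225,-30.3 -> tool mm [ 428.  -100.6   -0.9] turn z rad 0.0374
598,263.5,48,- -> tool mm [  0.   0. 177.] 
bottle 332 [ 0.4846 -0.1621]
cap 445 [ 0.4849 -0.1622] 0.1759114860553863
tin 515 (array([598.9, 264.4]), array([68.6, 44.2]), 59.8)
```

servo_tool(deltas="0.8 10 -2.5 0 0 0 0;0.8 22 -5 0 0 0 0;0.8 36 -8.5 0 0 0 0;0.8 36 -8.5 0 0 0 0;0.8 36 -8.5 0 0 0 0;0.8 36 -8.5 0 0 0 0;0.8 36 -8.5 0 0 0 0;0.8 36 -8.5 0 0 0 0")

```text
time_s: 24.25
position: [0.551, 0.0873, 0.2239]
tool_rot: [[0.473, 0.881, 0.0], [0.881, -0.473, 0.0], [0.0, 0.0, -1.0]]
ft_force: [1.3, -0.2, 0.7]
grip_width: 0.0683
gripper_force: 0.0
```

servo_tool(deltas="0.8 36 -8.5 0 0 0 0;0.8 36 -8.5 0 0 0 0;0.8 36 -8.5 0 0 0 0;0.8 36 -8.5 0 0 0 0;0.8 24 -5.5 0 0 0 0;0.8 10 -2.5 0 0 0 0;0.8 2 0 0 0 0 0.034;0.8 0 0 0 0 0 0")

```text
time_s: 24.92
position: [0.5993, 0.2639, 0.2233]
tool_rot: [[0.504, 0.864, -0.001], [0.864, -0.504, -0.0], [-0.001, -0.0, -1.0]]
ft_force: [-0.6, 0.3, 0.4]
grip_width: 0.0681
gripper_force: 0.0
```

```bash
python3 mv.py 598.3,263.8,224,-30.1 598.3,263.8,48,-
```

```text
t 24.92 pos [599.3 263.9 223.3] closing -30.25 tilt [-0.0007 -0.0002] w 68.1 F [-0.6  0.3  0.4] q [13. 32. 53. -0. 95. 44.]
598.3,263.8,224,-30.1 -> tool mm [-0.6 -0.8 -0.7] turn z rad -0.0026
598.3,263.8,48,- -> tool mm [  0.   0. 176.]
```

servo_tool(deltas="0.8 -0.5 -0.5 10 0 0 0;0.8 0 0 24 0 0 0;0.8 0 0 30 0 0 0;0.8 0 0 30 0 0 0;0.8 0 0 30 0 0 0;0.8 0 0 26 0 0 0;0.8 0 0 16 0 0 0;0.8 0 0 7 0 0 0")

```text
time_s: 25.58
position: [0.5976, 0.2617, 0.0482]
tool_rot: [[0.504, 0.864, -0.004], [0.864, -0.504, -0.001], [-0.003, -0.003, -1.0]]
ft_force: [0.6, -0.1, 0.1]
grip_width: 0.0682
gripper_force: 0.0
```

servo_tool(deltas="0.8 0 0 2 0 0 0;0.8 0 0 0 0 0 0;0.5 0 0 0 0 0 0;0 0 0 0 0 0 0;0 0 0 0 0 0 0;0 0 0 0 0 0 0;0 0 0 0 0 0 0;0 0 0 0 0 0 0")

```text
time_s: 26.25
position: [0.5998, 0.263, 0.0504]
tool_rot: [[0.505, 0.863, 0.003], [0.863, -0.505, 0.001], [0.002, 0.002, -1.0]]
ft_force: [-0.3, -0.6, 6.9]
grip_width: 0.0435
gripper_force: 62.5
```

```bash
python3 mv.py 583,-104.2,270,- 583,-104.2,270,-15.2
```

```text
t 26.25 pos [599.8 263.   50.4] closing -30.3 tilt [0.0029 0.0006] w 43.5 F [-0.3 -0.6  6.9] q [13. 39. 68. -0. 72. 44.]
583,-104.2,270,- -> tool mm [-325.   171.2 -219.9] 
583,-104.2,270,-15.2 -> tool mm [0. 0. 0.] turn z rad -0.2636
```

servo_tool(deltas="0 0 0 -5 0 0 0;0 0 0 -12 0 0 0;0 0 0 -25 0 0 0;0 0 0 -35 0 0 0;0 0 0 -35 0 0 0;0 -4 2 -25 0 0 0;0 -12 6 -13 0 0 0;0 -22 12 0 0 0 0")

```text
time_s: 26.92
position: [0.5974, 0.2209, 0.2015]
tool_rot: [[0.502, 0.865, 0.005], [0.865, -0.502, 0.001], [0.004, 0.003, -1.0]]
ft_force: [-0.0, -1.2, -4.5]
grip_width: 0.0433
gripper_force: 62.0
```

servo_tool(deltas="0 -30 16 0 0 0 0;0 -30 16 0 0 0 0;0 -30 16 0 0 0 0;0 -30 16 0 0 0 0;0 -30 16 0 0 0 0;0 -30 16 0 0 0 0;0 -30 16 0 0 0 0;0 -30 16 0 0 0 0")

```text
time_s: 27.58
position: [0.5851, -0.054, 0.1976]
tool_rot: [[0.505, 0.863, -0.003], [0.863, -0.505, 0.001], [-0.001, -0.003, -1.0]]
ft_force: [0.2, -0.6, -4.1]
grip_width: 0.0434
gripper_force: 62.0
```

servo_tool(deltas="0 -24 12 0 0 0 0;0 -14 7 0 0 0 0;0 -9 4 0 0 0 0;0 0 0 0 0 0 -0.088;0 0 0 0 0 0 -0.088;0 0 0 0 0 0 -0.088;0 0 0 0 0 0 0;0 0 0 0 0 0 0")

```text
time_s: 28.25
position: [0.5821, -0.1038, 0.1982]
tool_rot: [[0.264, 0.965, -0.001], [0.965, -0.264, 0.001], [0.0, -0.001, -1.0]]
ft_force: [-0.7, -0.3, -3.9]
grip_width: 0.0433
gripper_force: 61.9
```

```bash
python3 mv.py 583,-104.2,200,-15.2; python3 - <<'E'
from rig import env
from geo import *
np.set_printoptions(precision=4,suppress=True,linewidth=200)
o=env.observe();t=o["position"];b=t[2]-.05;print(b)
for n in("side","top"):
    p=env.get_image(n);W=cloud(p).reshape(-1,3)
    P=W[(np.hypot(W[:,0]-t[0],W[:,1]-t[1])<.05)&(W[:,2]>b-.03)&(W[:,2]<b+.07)];print(n,len(P),P[:,2].min(),rect(P) if len(P) else 0)
    P=W[(np.hypot(W[:,0]-t[0],W[:,1]-t[1])<.05)&(W[:,2]>b+.106)&(W[:,2]<b+.124)];print(n,"topface",len(P),rect(P) if len(P) else 0)
E
```

```text
t 28.25 pos [ 582.1 -103.8  198.2] closing -15.31 tilt [-0.0012  0.0005] w 43.3 F [-0.7 -0.3 -3.9] q [-22.  26.  68.   0.  86.  -6.]
583,-104.2,200,-15.2 -> tool mm [-0.2  1.  -1.8] turn z rad -0.002
0.14816845409828983
side 1288 0.14874720518388884 (array([ 564.2, -107.3]), array([38.8, 81.4]), 15.1)
side topface 470 (array([ 579.3, -106.3]), array([70.2, 72.6]), 64.1)Traceback (most recent call last):
  File "<stdin>", line 7, in <module>
    return umr_minimum(a, axis, None, out, keepdims, initial, where)
ValueError: zero-size array to reduction operation minimum which has no identity
```

```bash
python3 - <<'E'
from rig import env
from geo import *
np.set_printoptions(precision=4,suppress=True,linewidth=200)
t=env.observe()["position"];b=t[2]-.05
p=env.get_image("side");W=cloud(p).reshape(-1,3)
P=W[(np.hypot(W[:,0]-t[0],W[:,1]-t[1])<.05)&(W[:,2]>b+.01)&(W[:,2]<b+.07)]
a=np.radians(-15.2);X=np.array([np.cos(a),np.sin(a)]);Y=np.array([-np.sin(a),np.cos(a)])
for c,n in(((.5823,-.1054),"rel side crate"),((.583,-.1042),"rel mean")):
    d=P[:,:2]-c;x=d@X;y=d@Y;print(n,"x",np.percentile(x,[1,5,50,95,99]),"y",np.percentile(y,[1,5,50,95,99]))
    m=x<np.percentile(x,40)+.0;k=np.polyfit(y[m],x[m],1);print("face slope deg",np.degrees(k[0]))
E
```

```text
rel side crate x [-0.0252 -0.0243 -0.0222  0.0143  0.0185] y [-0.0335 -0.0327 -0.0254  0.0275  0.0334]
face slope deg 0.10750918452336983
rel mean x [-0.0255 -0.0246 -0.0226  0.0139  0.0181] y [-0.0349 -0.0341 -0.0267  0.0261  0.0321]
face slope deg 0.10750918452338275
```

servo_tool(deltas="0 0 0.5 8 0 0 0;0 0 0 16 0 0 0;0 0 0 20 0 0 0;0 0 0 22 0 0 0;0 0 0 22 0 0 0;0 0 0 20 0 0 0;0 0 0 14 0 0 0;0 0 0 7 0 0 0")

```text
time_s: 29.07
position: [0.582, -0.1038, 0.0671]
tool_rot: [[0.263, 0.965, -0.003], [0.965, -0.263, 0.001], [0.0, -0.004, -1.0]]
ft_force: [-1.2, -0.6, -4.1]
grip_width: 0.0432
gripper_force: 61.8
```

servo_tool(deltas="0 0 0 2 0 0 0;0 0 0 1 0 0 0;0 0 0 0 0 0 0;0 0 0 0 0 0 0")

```text
time_s: 29.4
position: [0.5835, -0.1043, 0.0676]
tool_rot: [[0.262, 0.965, 0.002], [0.965, -0.262, -0.001], [-0.0, 0.002, -1.0]]
ft_force: [-0.4, -0.6, -3.5]
grip_width: 0.0433
gripper_force: 61.8
```

servo_tool(deltas="0 0 0 1.5 0 0 0;0 0 0 1.5 0 0 0;0 0 0 1 0 0 0;0 0 0 0 0 0 0")

```text
time_s: 29.73
position: [0.5829, -0.1042, 0.0626]
tool_rot: [[0.262, 0.965, -0.0], [0.965, -0.262, 0.0], [0.0, -0.0, -1.0]]
ft_force: [-0.7, 0.1, -3.2]
grip_width: 0.0434
gripper_force: 61.8
```

servo_tool(deltas="0 0 0 1 0 0 0;0 0 0 1 0 0 0;0 0 0 1 0 0 0;0 0 0 0 0 0 0")

```text
time_s: 30.07
position: [0.583, -0.1042, 0.0595]
tool_rot: [[0.262, 0.965, -0.0], [0.965, -0.262, 0.0], [0.0, -0.0, -1.0]]
ft_force: [-0.2, -0.1, -2.7]
grip_width: 0.0431
gripper_force: 61.9
```

servo_tool(deltas="0 0 0 1 0 0 0;0 0 0 0.5 0 0 0;0 0 0 0 0 0 0")

```text
time_s: 30.32
position: [0.583, -0.1043, 0.0594]
tool_rot: [[0.262, 0.965, 0.001], [0.965, -0.262, -0.0], [-0.0, 0.001, -1.0]]
ft_force: [-4.0, -0.6, 7.0]
grip_width: 0.0437
gripper_force: 63.1
```

servo_tool(deltas="0.64 0 0 0 0 0 0;0.64 0 0 0 0 0 0;0.64 0 0 0 0 0 0;0.64 0 0 -5 0 0 0;0.64 0 0 -15 0 0 0;0.64 0 0 -28 0 0 0;0.64 0 0 -35 0 0 0;0.64 0 0 -35 0 0 0")

```text
time_s: 30.98
position: [0.5826, -0.104, 0.1776]
tool_rot: [[0.262, 0.965, -0.001], [0.965, -0.262, 0.0], [0.0, -0.001, -1.0]]
ft_force: [0.5, -0.0, -0.6]
grip_width: 0.0546
gripper_force: 0.0
```

servo_tool(deltas="0.64 0 0 -22 0 0 0;0.64 7 -8 -10 0 0 0;0.64 17 -20 0 0 0 0;0.64 25 -30 0 0 0 0;0.64 27 -33 0 0 0 0;0.64 25 -30 0 0 0 0;0.64 18 -21 0 0 0 0;0.64 9 -10 0 0 0 0")

```text
time_s: 31.65
position: [0.4674, 0.0612, 0.2078]
tool_rot: [[0.26, 0.966, -0.002], [0.966, -0.26, 0.001], [0.0, -0.002, -1.0]]
ft_force: [0.9, -0.3, 0.3]
grip_width: 0.055
gripper_force: 0.0
```

servo_tool(deltas="0.64 3 -4 0 0 0 0;0.64 0 0 0 0 0 0;0.64 0 0 0 0 0 0")

```text
time_s: 31.9
position: [0.4679, 0.0617, 0.208]
tool_rot: [[0.262, 0.965, -0.0], [0.965, -0.262, -0.0], [-0.0, -0.0, -1.0]]
ft_force: [-0.6, -0.5, 0.1]
grip_width: 0.0543
gripper_force: 0.0
```

```bash
python3 mv.py 467,63,200,- 467,63,63,-; python3 - <<'E'
from rig import env
from geo import *
np.set_printoptions(precision=4,suppress=True,linewidth=200)
a=np.radians(-15.2);X=np.array([np.cos(a),np.sin(a)]);Y=np.array([-np.sin(a),np.cos(a)])
p=env.get_image("side");W=cloud(p).reshape(-1,3)
d=(W[:,:2]-[.583,-.1042]);x=d@X;y=d@Y;m=(abs(x)<.045)&(abs(y)<.045)&(W[:,2]>.12)&(W[:,2]<.133);P=W[m];print("tin top",len(P),np.median(P[:,2]),rect(P))
print("stylus axis",[ (z,circ(W[(np.hypot(W[:,0]-.467,W[:,1]-.063)<.03)&(abs(W[:,2]-z)<.012)],.01)) for z in(.075,.1,.125)])
# key fit in both
for n,r in(("top",(270,120,325,170)),("side",(325,165,370,195))):
    q=p if n=="side" else env.get_image("top")
    print(n,"key spots",[(np.round(k["uv"],1).tolist(),round(k["conf"],2),at(q,*k["uv"],.085)[:2]) for k in env.spot_point("key_mouth",q)[:2]])
    np.savez(f"{n}2.npz",**{k:q[k] for k in("img","depth","camera_matrix","world_to_cam")})
E
```

```text
t 31.9 pos [467.9  61.7 208. ] closing -15.2 tilt [-0.0001 -0.0003] w 54.3 F [-0.6 -0.5  0.1] q [-7. 14. 85. -0. 81.  8.]
467,63,200,- -> tool mm [ 1.1 -1.2  8. ] 
467,63,63,- -> tool mm [  0.   0. 137.] 
tin top 374 0.1289538995365895 (array([ 580.8, -104.5]), array([69.5, 44.7]), 77.3)
stylus axis [(0.075, array([0.4672, 0.0628])), (0.1, array([0.4672, 0.0627])), (0.125, array([0.4668, 0.0627]))]
top key spots [([298.5, 145.2], 0.91, array([0.6487, 0.0967]))]
side key spots [([344.3, 178.4], 0.96, array([0.653 , 0.1104]))]
```

servo_tool(deltas="0.64 1 -1 10 0 0 0;0.64 0 0 22 0 0 0;0.64 0 0 28 0 0 0;0.64 0 0 28 0 0 0;0.64 0 0 28 0 0 0;0.64 0 0 18 0 0 0;0.64 0 0 9 0 0 0;0.64 0 0 2 0 0 0")

```text
time_s: 32.77
position: [0.4663, 0.0632, 0.0619]
tool_rot: [[0.263, 0.965, -0.003], [0.965, -0.263, 0.0], [-0.0, -0.003, -1.0]]
ft_force: [-0.2, -0.3, -0.2]
grip_width: 0.0543
gripper_force: 0.0
```

servo_tool(deltas="0.64 0 0 0 0 0 0;0.3 0 0 0 0 0 0;0 0 0 0 0 0 0;0 0 0 0 0 0 0;0 0 0 0 0 0 0;0 0 0 0 0 0 0;0 0 0 0 0 0 0")

```text
time_s: 33.35
position: [0.4672, 0.0635, 0.0642]
tool_rot: [[0.262, 0.965, 0.002], [0.965, -0.262, -0.0], [0.0, 0.002, -1.0]]
ft_force: [-0.1, -0.8, 5.9]
grip_width: 0.0185
gripper_force: 58.3
```

```bash
python3 mv.py; python3 - <<'E'
from geo import *
np.set_printoptions(precision=4,suppress=True)
for n,(u0,v0,u1,v1) in(("top",(289,139,305,155)),("side",(338,177,353,186))):
    for k in("0","2"):
        p=dict(np.load(n+k+".npz"));g=p["img"][v0:v1,u0:u1].mean(2)
        w=np.clip((235-g)/25,0,1);v,u=np.indices(g.shape)
        U,V=(u*w).sum()/w.sum()+u0,(v*w).sum()/w.sum()+v0
        m=g<222;P=np.array([at(p,a+u0,b+v0,.085) for b,a in zip(*np.nonzero(m))])
        print(n,k,U,V,at(p,U,V,.085)[:2],"ext",np.ptp(P,0),(P.max(0)+P.min(0))/2)
E
```

```text
t 33.35 pos [467.2  63.5  64.2] closing -15.18 tilt [ 0.0019 -0.0003] w 18.5 F [-0.1 -0.8  5.9] q [-7. 23. 98. -0. 58.  8.]
top 0 296.39281910847404 146.36513007759015 [0.6461 0.1015] ext [0.0211 0.0207 0.    ] [0.6458 0.1013 0.085 ]
top 2 296.2057868736768 146.2591390261115 [0.6463 0.1019] ext [0.0211 0.0207 0.    ] [0.6458 0.1013 0.085 ]
side 0 344.9187253848908 180.97243107769424 [0.6444 0.1004] ext [0.0215 0.0206 0.    ] [0.6445 0.1002 0.085 ]
side 2 344.92302079533016 180.97190806275083 [0.6444 0.1004] ext [0.0215 0.0206 0.    ] [0.6445 0.1002 0.085 ]
```

servo_tool(deltas="0 0 0 -5 0 0 0;0 0 0 -12 0 0 0;0 0 0 -20 0 0 0;0 0 0 -25 0 0 0;0 0 0 -25 0 0 0;0 0 0 -18 0 0 0;0 3 6 -10 0 0 0;0 8 15 0 0 0 0")

```text
time_s: 34.02
position: [0.4898, 0.0686, 0.1812]
tool_rot: [[0.262, 0.965, 0.004], [0.965, -0.262, -0.001], [0.001, 0.004, -1.0]]
ft_force: [0.6, 0.2, -0.5]
grip_width: 0.019
gripper_force: 58.6
```

servo_tool(deltas="0 13 25 0 0 0 0;0 15 30 0 0 0 0;0 15 30 0 0 0 0;0 13 26 0 0 0 0;0 9 17 0 0 0 0;0 5 9 0 0 0 0;0 1.5 4 0 0 0 0;0 0 0 0 0 0 0")

```text
time_s: 34.68
position: [0.6448, 0.1008, 0.1778]
tool_rot: [[0.262, 0.965, -0.001], [0.965, -0.262, -0.0], [-0.0, -0.001, -1.0]]
ft_force: [0.6, 0.2, -0.5]
grip_width: 0.0189
gripper_force: 58.6
```

```bash
python3 mv.py 645.3,100.9,178,-; python3 - <<'E'
from rig import env
from geo import *
np.set_printoptions(precision=4,suppress=True)
o=env.observe();t=o["position"];b=t[2]-.060
p=env.get_image("side");np.savez("side3.npz",**{k:p[k] for k in("img","depth","camera_matrix","world_to_cam")})
W=cloud(p).reshape(-1,3)
print("expected tip",b);P=W[(np.hypot(W[:,0]-t[0],W[:,1]-t[1])<.03)&(W[:,2]>.098)&(W[:,2]<b+.09)]
print(P[:,2].min())
for a,c,r in((0,.022,.004),(.03,.045,.006),(.055,.085,.01)):
    Q=P[(P[:,2]>b+a)&(P[:,2]<b+c)];print(a,len(Q),circ(Q,r) if len(Q)>3 else 0)
i=cv2.resize(p["img"][90:210,290:410],None,fx=5,fy=5);cv2.imwrite("pics/st.png",i[:,:,::-1])
E
```

```text
t 34.68 pos [644.8 100.8 177.8] closing -15.17 tilt [-0.0007 -0.    ] w 18.9 F [ 0.6  0.2 -0.5] q [-1. 33. 58. -0. 88. 14.]
645.3,100.9,178,- -> tool mm [ 0.2  0.4 -0.2] 
expected tip 0.11782922464516882
0.11759420769962348
0 23 [0.6387 0.0962]
0.03 26 [0.6442 0.1002]
0.055 98 [0.644  0.0999]
```

View pics/st.png

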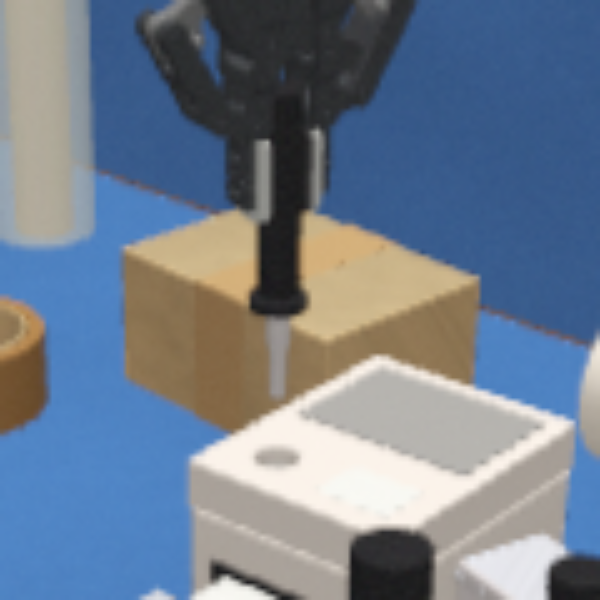

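The picture shows the stylus upright with its tip at (278,395), right above the key hole at (277,457).

servo_tool(deltas="0 0 0.5 5 0 0 0;0 0 0 10 0 0 0;0 0 0 10 0 0 0;0 0 0 7 0 0 0;0 0 0 4 0 0 0;0 0 0 1 0 0 0;0 0 0 0 0 0 0;0 0 0 0 0 0 0")

```text
time_s: 35.4
position: [0.6453, 0.1006, 0.1415]
tool_rot: [[0.262, 0.965, 0.001], [0.965, -0.262, -0.0], [0.0, 0.001, -1.0]]
ft_force: [0.3, 0.2, -0.6]
grip_width: 0.0186
gripper_force: 58.6
```

servo_tool(deltas="0 0 0 1.5 0 0 0;0 0 0 1.5 0 0 0;0 0 0 1 0 0 0;0 0 0 0 0 0 0")

```text
time_s: 35.73
position: [0.6451, 0.1006, 0.1372]
tool_rot: [[0.262, 0.965, 0.0], [0.965, -0.262, 0.0], [0.0, 0.0, -1.0]]
ft_force: [-0.5, -0.7, 0.3]
grip_width: 0.0188
gripper_force: 58.8
```

servo_tool(deltas="0 0 0 1 0 0 0;0 0 0 1 0 0 0;0 0 0 1 0 0 0;0 0 0 0 0 0 0")

```text
time_s: 36.07
position: [0.6451, 0.1006, 0.1342]
tool_rot: [[0.262, 0.965, 0.0], [0.965, -0.262, 0.0], [0.0, 0.0, -1.0]]
ft_force: [-0.6, -0.2, 1.3]
grip_width: 0.0187
gripper_force: 58.8
```

servo_tool(deltas="0 0 0 1 0 0 0;0 0 0 1 0 0 0;0 0 0 0.5 0 0 0;0 0 0 0 0 0 0")

```text
time_s: 36.4
position: [0.6452, 0.1006, 0.1322]
tool_rot: [[0.262, 0.965, 0.001], [0.965, -0.262, 0.0], [0.0, 0.001, -1.0]]
ft_force: [-0.8, 0.5, 5.3]
grip_width: 0.0187
gripper_force: 59.4
```

servo_tool(deltas="0 0 0 0.5 0 0 0;0 0 0 0.5 0 0 0;0 0 0 0 0 0 0")

```text
time_s: 36.65
position: [0.6454, 0.1006, 0.132]
tool_rot: [[0.262, 0.965, 0.002], [0.965, -0.262, -0.0], [0.0, 0.002, -1.0]]
ft_force: [-1.7, 0.0, 8.7]
grip_width: 0.0189
gripper_force: 59.7
```

servo_tool(deltas="0 0 0 0.5 0 0 0;0 0 0 0.5 0 0 0;0 0 0 0 0 0 0;0 0 0 0 0 0 0;0 0 0 0 0 0 0;0 0 0 0 0 0 0;0 0 0 0 0 0 0;0 0 0 0 0 0 0")

```text
time_s: 37.32
position: [0.6455, 0.1006, 0.1319]
tool_rot: [[0.262, 0.965, 0.003], [0.965, -0.262, -0.0], [0.001, 0.003, -1.0]]
ft_force: [-3.8, 0.5, 14.1]
grip_width: 0.019
gripper_force: 60.2
```

servo_tool(deltas="0 0 0 0 0 0 0;0 0 0 0 0 0 0;0 0 0 0 0 0 0;0 0 0 0 0 0 0;0 0 0 0 0 0 0;0 0 0 0 0 0 0")

```text
time_s: 37.82
position: [0.6455, 0.1007, 0.1319]
tool_rot: [[0.262, 0.965, 0.003], [0.965, -0.262, -0.0], [0.001, 0.003, -1.0]]
ft_force: [-3.8, 0.7, 13.3]
grip_width: 0.0187
gripper_force: 60.2
```

```bash
python3 mv.py 645.2,100.6,178,- 467,63.2,178,-
```

```text
t 37.82 pos [645.5 100.7 131.9] closing -15.18 tilt [ 0.0028 -0.0001] w 18.7 F [-3.8  0.7 13.3] q [-1. 35. 63.  0. 82. 14.]
645.2,100.6,178,- -> tool mm [ -0.1  -0.2 -46.1] 
467,63.2,178,- -> tool mm [ -82.7 -162.2   -0.5]
```

Bottomed at about 5 mm and held for over a second. Now back to the stand.

servo_tool(deltas="0 0 0 -3 0 0 0;0 0 0 -5 0 0 0;0 0 0 -10 0 0 0;0 0 0 -13 0 0 0;0 0 0 -11 0 0 0;0 0 0 -5 0 0 0;0 -5 -9 0 0 0 0;0 -9 -18 0 0 0 0")

```text
time_s: 38.48
position: [0.6161, 0.0941, 0.1762]
tool_rot: [[0.262, 0.965, 0.0], [0.965, -0.262, 0.0], [0.0, 0.0, -1.0]]
ft_force: [-0.8, 0.4, -1.4]
grip_width: 0.0187
gripper_force: 58.8
```

servo_tool(deltas="0 -14 -28 0 0 0 0;0 -15 -29 0 0 0 0;0 -15 -29 0 0 0 0;0 -12 -24 0 0 0 0;0 -8 -15 0 0 0 0;0 -4 -8 0 0 0 0;0 -1 -2 0 0 0 0;0 0 0 0 0 0 0")

```text
time_s: 39.15
position: [0.4674, 0.0629, 0.1769]
tool_rot: [[0.262, 0.965, 0.001], [0.965, -0.262, -0.0], [0.0, 0.001, -1.0]]
ft_force: [0.3, -0.3, -0.6]
grip_width: 0.0184
gripper_force: 58.8
```

servo_tool(deltas="0 0 0 0 0 0 0;0 0 0 0 0 0 0")

```text
time_s: 39.32
position: [0.4679, 0.063, 0.1765]
tool_rot: [[0.262, 0.965, 0.0], [0.965, -0.262, 0.0], [0.0, 0.0, -1.0]]
ft_force: [0.1, -0.0, -0.9]
grip_width: 0.0184
gripper_force: 58.8
```

```bash
python3 mv.py 467.2,63.3,178,- 467.2,63.3,64.2,-; python3 - <<'E'
from rig import env
from geo import *
np.set_printoptions(precision=4,suppress=True)
t=env.observe()["position"]
for n in("side","top"):
    p=env.get_image(n);W=cloud(p).reshape(-1,3);b=t[2]-.060
    P=W[(np.hypot(W[:,0]-t[0],W[:,1]-t[1])<.04)]
    Q=P[(P[:,2]>b+.055)&(P[:,2]<b+.085)];print(n,"grip",len(Q),circ(Q,.01) if len(Q)>5 else 0)
    Q=P[(P[:,2]>b+.03)&(P[:,2]<b+.045)];print(n,"shank",len(Q),circ(Q,.006) if len(Q)>5 else 0)
    Q=P[(P[:,2]>.015)&(P[:,2]<.045)];print(n,"stand",len(Q),circ(Q) if len(Q)>5 else 0)
    Q=P[(abs(P[:,2]-.05)<.004)];print(n,"stand top",len(Q),circ(Q),(Q.min(0)+Q.max(0))/2 if len(Q)>5 else 0)
E
```

```text
t 39.32 pos [467.9  63.  176.5] closing -15.17 tilt [0.     0.0001] w 18.4 F [ 0.1 -0.  -0.9] q [-7. 15. 88.  0. 76.  8.]
467.2,63.3,178,- -> tool mm [ 0.1 -0.8 -1.5] 
467.2,63.3,64.2,- -> tool mm [ -0.   -0.  113.8] 
side grip 128 [0.4672 0.0625]
side shank 28 [0.4674 0.0624]
side stand 204 [0.4649 0.0603 0.0142]
side stand top 102 [0.4654 0.0606 0.0131] [0.4666 0.0614 0.0494]
top grip 0 0
top shank 0 0
top stand 0 0geo.py:12: RuntimeWarning: Mean of empty slice.
  c0=P[:,:2].mean(0)
  ret = um.true_divide(
Traceback (most recent call last):
  File "geo.py", line 14, in circ
    return least_squares(lambda c:np.hypot(*(P[:,:2]-c[:2]).T)-c[2],[*c0,.03],loss="soft_l1",f_scale=.002).x
           ~~~~~~~~~~~~~^^^^^^^^^^^^^^^^^^^^^^^^^^^^^^^^^^^^^^^^^^^^^^^^^^^^^^^^^^^^^^^^^^^^^^^^^^^^^^^^^^
ValueError: Initial guess is outside of provided bounds
```

servo_tool(deltas="0 0 -0.7 6 0 0 0;0 0 0 15 0 0 0;0 0 0 18 0 0 0;0 0 0 12 0 0 0;0 0 0 6 0 0 0;0 0 0 5 0 0 0;0 0 0 5 0 0 0;0 0 0 5 0 0 0")

```text
time_s: 40.08
position: [0.4667, 0.0631, 0.1047]
tool_rot: [[0.262, 0.965, 0.001], [0.965, -0.262, -0.0], [0.0, 0.001, -1.0]]
ft_force: [0.1, 0.6, -1.3]
grip_width: 0.0186
gripper_force: 58.8
```

servo_tool(deltas="0 0 0 6 0 0 0;0 0 0 8 0 0 0;0 0 0 8 0 0 0;0 0 0 7 0 0 0;0 0 0 3 0 0 0;0 0 0 1 0 0 0;0 0 0 0 0 0 0;0 0 0 0 0 0 0")

```text
time_s: 40.75
position: [0.4665, 0.0631, 0.0719]
tool_rot: [[0.262, 0.965, 0.0], [0.965, -0.262, -0.0], [0.0, 0.0, -1.0]]
ft_force: [0.2, -0.3, -0.1]
grip_width: 0.0189
gripper_force: 58.8
```

Tip in the hole with no side force. About 7.5 mm left.

servo_tool(deltas="0 0 0 2 0 0 0;0 0 0 2 0 0 0;0 0 0 1.5 0 0 0;0 0 0 1 0 0 0;0 0 0 0 0 0 0;0 0 0 0 0 0 0")

```text
time_s: 41.25
position: [0.4663, 0.0631, 0.0652]
tool_rot: [[0.262, 0.965, -0.0], [0.965, -0.262, -0.0], [-0.0, -0.0, -1.0]]
ft_force: [0.0, 0.7, -1.1]
grip_width: 0.0186
gripper_force: 58.8
```

servo_tool(deltas="0 0 0 0.5 0 0 0;0 0 0 0.5 0 0 0;0 0 0 0.5 0 0 0;0 0 0 0 0 0 0")

```text
time_s: 41.58
position: [0.4665, 0.0631, 0.0642]
tool_rot: [[0.262, 0.965, 0.001], [0.965, -0.262, -0.0], [0.0, 0.001, -1.0]]
ft_force: [-2.4, 0.7, 5.1]
grip_width: 0.0187
gripper_force: 59.6
```

Seated: contact at 64.2, the same height as at pick-up. I'll release, back off and look.

servo_tool(deltas="0.3 0 0 0 0 0 0;0.5 0 0 0 0 0 0;0.6 0 0 0 0 0 0;0.6 0 0 0 0 0 0;0.6 0 0 -5 0 0 0;0.6 0 0 -15 0 0 0;0.6 0 0 -30 0 0 0;0.6 0 0 -35 0 0 0")

```text
time_s: 42.25
position: [0.4653, 0.0632, 0.1489]
tool_rot: [[0.262, 0.965, -0.004], [0.965, -0.262, 0.0], [-0.001, -0.004, -1.0]]
ft_force: [0.5, -1.1, 1.0]
grip_width: 0.0514
gripper_force: 0.0
```

servo_tool(deltas="0.6 0 0 -35 0 0 0;0.6 0 0 -35 0 0 0;0.6 0 0 -30 0 0 0;0.6 20 -20 0 0 0 0;0.6 30 -30 0 0 0 0;0.6 30 -30 0 0 0 0;0.6 20 -20 0 0 0 0;0.6 0 0 0 0 0 0")

```text
time_s: 42.92
position: [0.3941, 0.1877, 0.2494]
tool_rot: [[0.258, 0.966, 0.0], [0.966, -0.258, 0.001], [0.001, -0.0, -1.0]]
ft_force: [0.8, 0.9, 0.6]
grip_width: 0.0514
gripper_force: 0.0
```

```bash
python3 mv.py; python3 - <<'E'
from rig import env
from geo import *
np.set_printoptions(precision=4,suppress=True)
p=env.get_image("side");q=env.get_image("top");W=cloud(p).reshape(-1,3)
P=W[np.hypot(W[:,0]-.467,W[:,1]-.063)<.03]
print("stylus",[circ(P[abs(P[:,2]-z)<.012],.01) for z in(.075,.1,.125,.14)],P[P[:,2]<.17][:,2].max())
cv2.imwrite("pics/end.png",cv2.resize(p["img"][120:360,160:520],None,fx=2,fy=2)[:,:,::-1])
E
```

```text
t 42.92 pos [394.1 187.7 249.4] closing -14.93 tilt [0.0002 0.0012] w 51.4 F [0.8 0.9 0.6] q [10.  8. 85.  0. 87. 25.]
stylus [array([0.4659, 0.0625]), array([0.466 , 0.0626]), array([0.4664, 0.0628]), array([0.4663, 0.0625])] 0.15605885786857165
```

View pics/end.png

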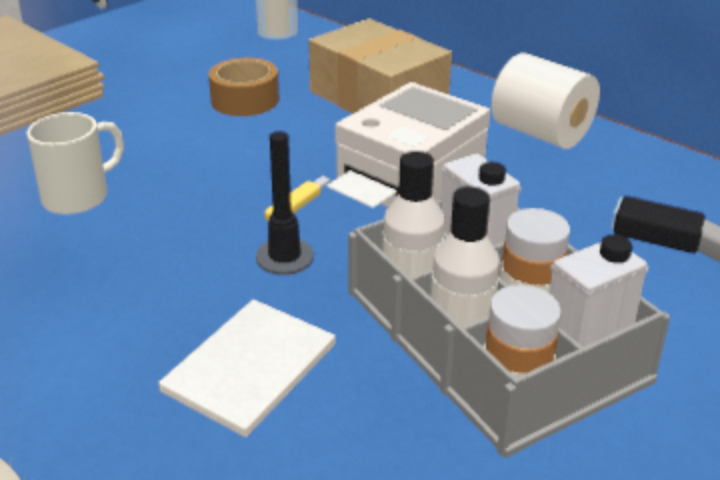

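All six goods stand upright in the crate (around (510,270)), the stylus is seated upright at (283,200), and the bystanders are where they were. I'm handing in the job.

```bash
python3 -c "
from rig import env
print(env.close_job())"
```

```text
the job is handed in; nothing more can be done
None
```

I packed the bottle, jar and tin upright, pressed the key until it bottomed and held it, then seated the stylus back upright and handed in at about 43 s; one early slip, when the fingers shut on the jar's lid and pressed it with about 50 N, tilted the jar briefly, but it settled upright.

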